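# Pack the seasoning kit with the fuller spice tin

## Task

Pack the seasoning kit: lift the two look-alike spice tins in turn to feel which is the heavier, stand the heavier one in the deep kit pan and the lighter one on the low refill tray, and stand every salt shaker that is out in the kit pan too. Then put the lid squarely on the pan so that it lies flat on the rim all round. Leave the timer, the tape roll and the sauce bottle where they are.

Things in the scene. Friction and masses are not known exactly. Their poses are not given: they have to be found in the camera images.
- kit_pan: deep open rectangular steel pan, fixed to the counter: outside 256 x 176 mm (270 x 190 mm over the rim flange), long side along its x, 102 mm high to the rim; inside 246 x 166 mm, floor 5 mm above its underside. Origin: centre of the underside
- pan_lid: loose steel pan lid, 0.45 kg, right way up on the counter: plate 274 x 194 mm (long side along its x), underside 6 mm over the origin, and below it a plug 236 x 156 x 6 mm that drops into the pan with 5 mm play all round; on the pan its origin is 96 mm above the pan's; fits either way round. Origin: centre of the plug's underside
- lid_handle (a point): middle of the arched bar handle on top of the lid: bar 12 mm thick along the lid's x, straight for 88 mm; its axis is 44 mm above the lid's origin and 34 mm above the plate's top. Axes as the lid's
- refill_tray: low square metal tray, 160 x 160 mm, rim 18 mm high, wall 4 mm, floor 4 mm above its underside, fixed to the counter. Origin: centre of the underside
- spice_tin_a: one of two closed round metal spice tins that look exactly alike, 58 mm in diameter, 90 mm tall, standing upright on the counter; one is well filled (about 0.55 kg), the other nearly empty (about 0.22 kg), each give or take 15 %; which is which changes from start to start. Origin: centre of the underside, z up its axis
- spice_tin_b: one of two closed round metal spice tins that look exactly alike, 58 mm in diameter, 90 mm tall, standing upright on the counter; one is well filled (about 0.55 kg), the other nearly empty (about 0.22 kg), each give or take 15 %; which is which changes from start to start. Origin: centre of the underside, z up its axis
- shaker_1: salt shaker, clear glass with a grey domed top, standing upright; 44 mm wide, 90 mm tall, about 0.1 kg; for gripping it acts as a square post of 40 mm with sides along its own x and y. One to three shakers are out; an absent one has no pose. Origin: centre of the underside, z up its axis
- shaker_2: salt shaker, clear glass with a grey domed top, standing upright; 44 mm wide, 90 mm tall, about 0.1 kg; for gripping it acts as a square post of 40 mm with sides along its own x and y. One to three shakers are out; an absent one has no pose. Origin: centre of the underside, z up its axis
- shaker_3: salt shaker, clear glass with a grey domed top, standing upright; 44 mm wide, 90 mm tall, about 0.1 kg; for gripping it acts as a square post of 40 mm with sides along its own x and y. One to three shakers are out; an absent one has no pose. Origin: centre of the underside, z up its axis
- timer: bystander: round kitchen timer, red over white, 56 mm wide, 37 mm tall; leave it alone. Origin: centre of the underside
- tape: bystander: roll of brown tape lying flat, 96 mm wide, 48 mm tall; leave it alone. Origin: centre of the underside
- bottle: bystander: yellow squeeze bottle with a cone cap, 56 mm wide, 199 mm tall; leave it alone. Origin: centre of the underside
Things that resemble listed ones, but are neither listed nor needed, are in the scene too. What is shaped like the shaker_2 but green or orange is not meant.

How it is judged:
By the outcome, as a careful person would: the job done as asked, in the order asked, and still so for the second after the job is handed in, with the robot touching nothing.
Of shaker_1, shaker_2, shaker_3 only 1 to 3 are there at a start; the rules pass over those that are not, and their reading is None.
Of fill_a, fill_b only 1 to 1 are there at a start; the rules pass over those that are not, and their reading is None.
At some moment in a run one of pan_lid may be knocked a few centimetres aside while the robot is not near it.
It also fails if it takes over 210 s, if anything falls off the work surface, if the arm or the gripper's body presses on something with over 40 N, if the wrist force passes 120 N, or if a joint passes its speed limit or range.

## Robot

A 6-joint arm with a two-finger parallel gripper is mounted at the origin on a cart in front of the work surface, level with it; the furniture and walls round the work are solid. World frame = base frame: x ahead of the robot, y to its left, z up, the work surface at z = 0. Lengths are in mm, angles in rad, forces in N, time in s.
With the tool pointing down it reaches from about 350 to 975 mm from the base axis. Payload 7.1 kg.
Tool frame: the origin (TCP) lies at the very end of the fingers, on their centre line; the grasp point (between the pads) lies 19 mm behind it; y points along the fingers, z is the direction in which the jaws open and shut, and the axes are right-handed (so a half turn about y gives the same grasp; the last joint's range is limited). The gripper opens to 88 mm and grips with 3 to 60 N. Pads are 20 mm wide; open, the fingers measure 115 mm over their backs; the gripper's body (75 mm by 178 mm) begins 61 mm behind the grasp point.
Start: joints at [-1.327, 0.423, 1.63, -0, 1.089, -0.019], TCP at [162.385, -603.52, 222.675] pointing down, gripper open.
Joint ranges: [-3, 3], [-0.9, 2.11], [0.09, 2.58], [-1.31, 4.45], [0.11, 2.69], [-2.54, 2.54]. Speed limits (rad/s): [2.39, 2.39, 3.01, 3.14, 3.14, 3.14].

## Interface

Orientations are given as a rotation vector (axis times angle).
In Python, from workcell import ctrl gives the robot as it stands.
- The arm moves only by the shell command python3 -m jog 'ROWS'. ROWS is JSON, a list of rows, each a list of 3 entries, a list of its own where there are three numbers: the opening, from 0 (shut) to 1 (fully open), then the shift along the tool's x, y, z in cm, then the turn, a rotation vector about the tool's x, y, z in rad. In form: [[claw, [dx, dy, dz], [wx, wy, wz]], ...]. A call has 1 to 8 rows; each row is the pose to reach, as a shift and turn from the pose commanded when the call began, along the tool's axes at that moment; what a row does not reach only later rows make up. A row lasts 1/10 s, in which the tool goes at most 50 mm and 8.59 degrees, less where a joint would pass 70% of its speed; a pose out of reach is approached as far as the arm can. A call with a gripper value outside its range is refused whole. The fingers move at their own pace and stop on an object; the grip force is fixed at half the most. Time passes only in rows, so rows that repeat a pose let the fingers close. It gives the time, the measured TCP pose, the force and the opening at its end, in the units of the state.
- ctrl.get_obs(): the state, without advancing time (a new reading comes with each control period).
- ctrl.get_image(name): name is "scene" or "top" or "wrist"; returns a dict with "color" (400x640x3 uint8, red, green, blue), "z_map" (400x640 float32, mm along the optical axis (not along the pixel's ray), 0 where there is no reading), "fx", "fy", "cx", "cy" (pixels), "pose" (4x4, takes a point from camera to world coordinates). Camera axes: x right, y down, z forward; pixel columns grow to the right and rows downward; lengths in mm; the calibration is good to about 2 mm. The wrist camera is an equidistant fisheye: a pixel r from the principal point sees the ray r / f radians off the axis. A picture is of the moment at which its call begins.
- ctrl.close_job(): hands the job in, once; it reports no verdict.
The state is a dict: "t": time; "qpos": joint angles; "qvel": joint speeds; "joint_torque": joint torques, N m; "ee_pos": TCP position; "orientation": TCP orientation; "ft_force": force on the tool from outside, world axes, zero at the start; "moment": the same for the moment, N m; "width": finger opening in mm.
Only numpy, scipy, OpenCV 4.12 (cv2) and the standard library are available. Lean on these libraries where they do the work, as an engineer would, in place of code of your own. Each camera call takes 0.05 s, during which the arm holds its last target.

## Working session

There is one attempt and no reset: what is moved stays moved. The work goes in short steps, Python scripts to look and compute and a shell command to move; the robot and the scene stay as the last step left them, time stands still between calls to the robot, and variables do not carry over. Pictures are saved under pics/ and viewed, and the job is handed in when it is done.

```bash
ls; mkdir -p pics; python3 - <<'E'
from workcell import ctrl
import cv2,numpy as np
o=ctrl.get_obs();print(o)
for n in("scene","top","wrist"):
    d=ctrl.get_image(n);cv2.imwrite(f"pics/{n}0.png",d["color"][:,:,::-1]);np.savez(f"{n}0.npz",**d)
    print(n,d["fx"],d["fy"],d["cx"],d["cy"],np.round(d["pose"],3).tolist())
E
```

```text
pics
{'t': 0.0, 'qpos': array([-1.32694964e+00,  4.23813721e-01,  1.63070609e+00, -1.74717874e-05,
        1.08859698e+00, -1.89705207e-02]), 'qvel': array([ 3.15031082e-04, -1.34916036e-03, -1.03692717e-03, -2.19006821e-04,
       -9.20714911e-05, -2.57152307e-04]), 'joint_torque': array([ 2.65802788e-03, -5.44619286e+01, -2.73671150e+01,  6.46269880e-02,
        2.27436551e-02, -9.62863146e-05]), 'ee_pos': array([ 162.27759686, -602.97908532,  221.91231069]), 'orientation': array([-0.27528077,  2.08281652, -2.0796407 ]), 'ft_force': array([0.13362026, 0.17526809, 0.23588817]), 'moment': array([-0.00630361,  0.0186545 ,  0.04452309]), 'width': 87.9862690263627}
scene 438.5978878914925 438.5978878914925 322.51584939801046 205.22544410753068 [[-0.828, -0.393, 0.4, -87.889], [-0.561, 0.604, -0.567, 997.337], [-0.018, -0.693, -0.72, 1193.694], [0.0, 0.0, 0.0, 1.0]]
top 424.4336635520187 424.4336635520187 318.8065474833871 198.87688784625678 [[-0.017, -0.984, 0.18, 286.598], [-1.0, 0.015, -0.014, 137.87], [0.011, -0.18, -0.984, 1456.951], [0.0, 0.0, 0.0, 1.0]]
wrist 309.70691628693146 309.70691628693146 318.032578002999 195.15192938264596 [[0.26, -0.926, -0.274, 236.853], [-0.966, -0.25, -0.071, -583.425], [-0.002, 0.283, -0.959, 383.744], [0.0, 0.0, 0.0, 1.0]]
```

View pics/scene0.png

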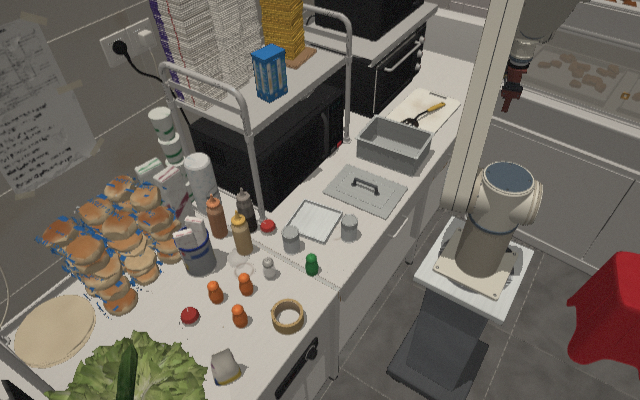

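View pics/top0.png

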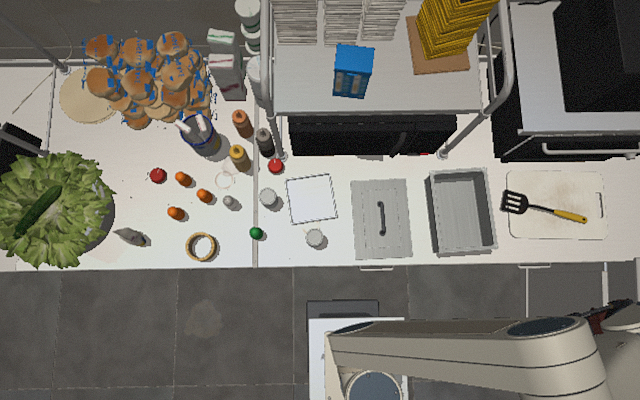

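View pics/wrist0.png

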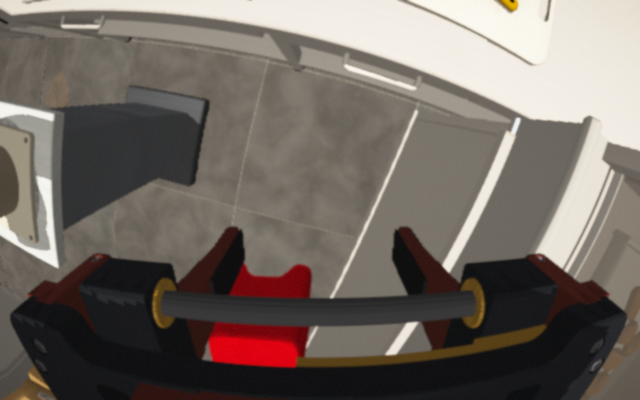

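```bash
python3 - <<'E'
import cv2,numpy as np
a=cv2.imread("pics/scene0.png")[200:390,170:370];b=cv2.imread("pics/top0.png")[140:260,110:350]
cv2.imwrite("pics/c1.png",cv2.resize(a,(0,0),fx=3,fy=3,interpolation=3)[:600])
cv2.imwrite("pics/c2.png",cv2.resize(b,(0,0),fx=3.3,fy=3.3,interpolation=3))
E
```

```text
(no output)
```

View pics/c1.png

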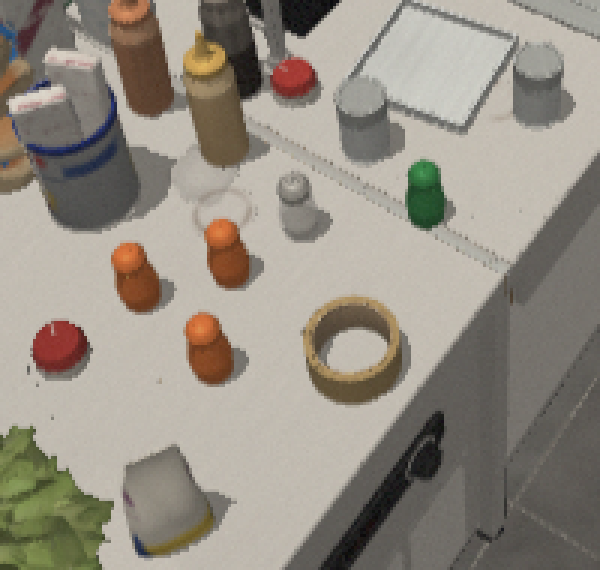

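View pics/c2.png

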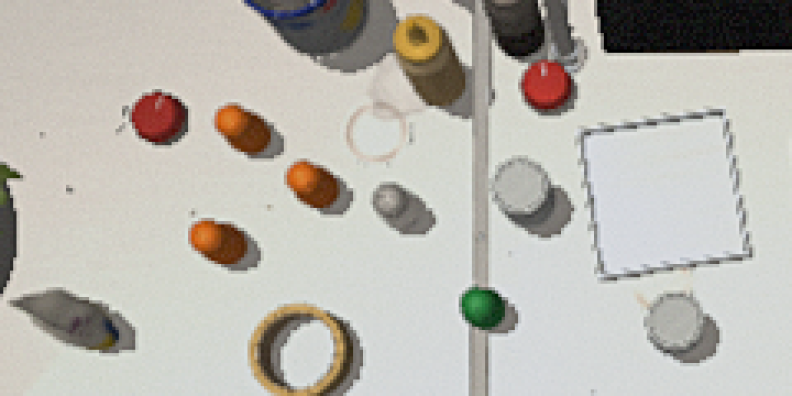

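```bash
cat > h.py <<'E'
import numpy as np,cv2
from scipy.spatial.transform import Rotation as R
def cloud(d):
    z=d["z_map"].astype(float);v,u=np.mgrid[:400,:640]
    x=(u-d["cx"])/d["fx"]*z;y=(v-d["cy"])/d["fy"]*z
    P=np.stack([x,y,z],-1)@d["pose"][:3,:3].T+d["pose"][:3,3];P[z<=0]=np.nan;return P
def cast(d,uv,h):
    uv=np.atleast_2d(np.asarray(uv,float))
    r=np.c_[(uv[:,0]-d["cx"])/d["fx"],(uv[:,1]-d["cy"])/d["fy"],np.ones(len(uv))]@d["pose"][:3,:3].T
    o=d["pose"][:3,3];return o+r*((h-o[2])/r[:,2])[:,None]
E
python3 - <<'E'
from h import *
for n in("top","scene"):
    d=dict(np.load(n+"0.npz"));P=cloud(d);Z=P[...,2]
    c=d["color"].astype(int)
    print(n,"counter z",np.nanmedian(Z[225:230,340:348]) if n=="top" else '')
    reg=(P[...,0]>330)&(P[...,0]<800)&(P[...,1]>-450)&(P[...,1]<750)
    for lo,hi in((78,104),(104,125),(14,25),(30,60)):
        m=(reg&(Z>lo)&(Z<hi)).astype(np.uint8)
        k,l,s,ce=cv2.connectedComponentsWithStats(m)
        for i in range(1,k):
            if s[i,4]<12:continue
            Q=P[l==i];print(lo,hi,"px",ce[i].round(),"n",s[i,4],"med",np.nanmedian(Q,0).round(),"min",Q.min(0).round(),"max",Q.max(0).round())
E
```

```text
top counter z -0.5302502231863855
78 104 px [244. 129.] n 37 med [779. 363.  90.] min [773. 348.  78.] max [797. 398. 104.]
78 104 px [208. 143.] n 82 med [723. 482.  92.] min [711. 461.  78.] max [783. 541. 104.]
78 104 px [186. 137.] n 13 med [754. 561.  94.] min [741. 552.  78.] max [762. 563. 103.]
78 104 px [200. 140.] n 21 med [742. 514.  94.] min [734. 509.  79.] max [750. 522. 104.]
78 104 px [266. 148.] n 43 med [711. 293.  91.] min [707. 272.  78.] max [727. 321. 104.]
78 104 px [449. 147.] n 19 med [ 703. -317.   95.] min [ 700. -332.   83.] max [ 713. -312.  103.]
78 104 px [280. 150.] n 19 med [703. 246.  93.] min [700. 239.  78.] max [712. 257. 103.]
78 104 px [341. 149.] n 231 med [704.  45.  91.] min [ 701. -125.   78.] max [708. 209. 104.]
78 104 px [419. 148.] n 97 med [ 704. -221.   91.] min [ 702. -286.   78.] max [ 712. -151.  104.]
78 104 px [242. 163.] n 32 med [659. 370.  87.] min [654. 354.  79.] max [680. 400. 104.]
78 104 px [467. 207.] n 1042 med [ 504. -392.  100.] min [ 356. -448.   78.] max [ 634. -245.  104.]
78 104 px [179. 176.] n 77 med [621. 579.  
[... 12284 characters left out ...]
 267.] n 89 med [423. 345.  44.] min [411. 318.  30.] max [449. 354.  60.]
30 60 px [269. 272.] n 89 med [525. 433.  43.] min [516. 402.  30.] max [548. 442.  60.]
30 60 px [246. 287.] n 94 med [548. 517.  45.] min [542. 491.  31.] max [573. 529.  60.]
30 60 px [216. 295.] n 100 med [608. 590.  44.] min [601. 561.  30.] max [633. 601.  60.]
30 60 px [287. 314.] n 417 med [390. 518.  45.] min [343. 466.  30.] max [439. 564.  52.]
30 60 px [188. 314.] n 183 med [639. 676.  35.] min [614. 652.  30.] max [665. 699.  42.]
30 60 px [240. 319.] n 98 med [490. 610.  44.] min [482. 580.  30.] max [513. 621.  60.]
30 60 px [234. 372.] n 72 med [402. 736.  45.] min [397. 715.  30.] max [410. 750.  60.]
```

```bash
cat >> h.py <<'E'
def rect(P,m):
    Q=P[m][:,:2].astype(np.float32);return cv2.minAreaRect(Q)
E
python3 - <<'E'
from h import *
for n in("top","scene"):
    d=dict(np.load(n+"0.npz"));P=cloud(d);Z=P[...,2];X=P[...,0];Y=P[...,1]
    def box(x0,x1,y0,y1,z0,z1): return (X>x0)&(X<x1)&(Y>y0)&(Y<y1)&(Z>z0)&(Z<z1)
    print(n,"pan rim",rect(P,box(330,660,-460,-230,95,110)))
    print("tray rim",rect(P,box(450,660,40,240,12,24)))
    print("lid plate",rect(P,box(330,640,-210,25,5,18)))
    q=P[box(330,640,-210,25,35,55)];print("handle",q.mean(0),rect(P,box(330,640,-210,25,36,58)))
    for c in((548,290),(411,138),(537,420)):
        m=box(c[0]-40,c[0]+40,c[1]-40,c[1]+40,70,100);q=P[m];print(c,cv2.minEnclosingCircle(q[:,:2].astype(np.float32)),rect(P,m))
    m=box(380,620,-430,-265,-5,60);print("pan floor z",np.percentile(Z[m],[5,50,95]))
E
```

```text
top pan rim ((495.459716796875, -346.0274963378906), (271.03594970703125, 193.03424072265625), 3.0610108375549316)
tray rim ((555.8915405273438, 148.1398468017578), (160.90914916992188, 160.01966857910156), 8.309671401977539)
lid plate ((484.5740966796875, -92.43340301513672), (310.0028381347656, 230.62820434570312), 0.6668151021003723)
handle [480.7021233  -92.46116514  48.07017481] ((480.1573181152344, -93.45466613769531), (100.9634780883789, 12.32689380645752), 1.635431170463562)
(548, 290) ((548.854248046875, 289.1758117675781), 28.610816955566406) ((548.2764282226562, 288.3354797363281), (55.21222686767578, 54.05866622924805), 83.04340362548828)
(411, 138) ((413.8141784667969, 136.7384490966797), 28.834327697753906) ((413.577392578125, 136.7217559814453), (51.707706451416016, 55.74502182006836), 88.8354263305664)
(537, 420) ((540.285888671875, 420.4798889160156), 17.44853973388672) ((540.3253173828125, 419.73468017578125), (33.42656326293945, 29.966875076293945), 36.079105377197266)
pan floor z [ 0.20550662  5.61512469 38.46759887]
scene pan rim ((493.8580322265625, -347.2440185
[... 303 characters left out ...]
754 -91.8857891   45.64763731] ((479.16986083984375, -93.4664306640625), (97.93971252441406, 17.64643669128418), 5.13615608215332)
(548, 290) ((546.6123657226562, 288.3739318847656), 30.150569915771484) ((546.6150512695312, 289.3642272949219), (53.724151611328125, 57.65298843383789), 33.13554000854492)
(411, 138) ((411.18609619140625, 137.1891326904297), 30.91720199584961) ((410.4905700683594, 136.9797821044922), (56.2134895324707, 58.77127456665039), 10.444608688354492)
(537, 420) ((537.0635375976562, 422.2877197265625), 17.145198822021484) ((535.8906860351562, 424.4271240234375), (32.017391204833984, 28.721473693847656), 37.909645080566406)
pan floor z [ 0.42937941  9.2268372  55.49719253]
```

```bash
cat >> h.py <<'E'
def goal(x,y,z,jaw):
    """rows for tool-down pose with jaw axis at angle jaw deg (world), mod 180 nearest"""
    from workcell import ctrl
    o=ctrl.get_obs();M=R.from_rotvec(o["orientation"]);A=M.as_matrix()
    best=None
    for s in(0,180):
        a=np.radians(jaw+s);zz=np.array([np.cos(a),np.sin(a),0]);yy=np.array([0,0,-1.]);xx=np.cross(yy,zz)
        T=R.from_matrix(np.c_[xx,yy,zz]);w=(M.inv()*T).as_rotvec()
        if best is None or np.linalg.norm(w)<np.linalg.norm(best):best=w
    sh=A.T@(np.array([x,y,z])-o["ee_pos"])/10
    print("t",round(o["t"],2),"q",o["qpos"].round(2),"pos",o["ee_pos"].round(1),"jawdeg",np.degrees(np.arctan2(A[1,2],A[0,2])).round(1),"tilt",A[2].round(3),"F",o["ft_force"].round(1),"w",o["width"].round(1))
    print("   shift",sh.round(2).tolist(),"turn",best.round(3).tolist())
E
python3 -c "
from h import *
goal(450,-300,260,90);goal(548,289,200,90)"
```

```text
Traceback (most recent call last):
  File "h.py", line 23, in goal
    print("t",round(o["t"],2),"q",o["qpos"].round(2),"pos",o["ee_pos"].round(1),"jawdeg",np.degrees(np.arctan2(A[1,2],A[0,2])).round(1),"tilt",A[2].round(3),"F",o["ft_force"].round(1),"w",o["width"].round(1))
                                                                                                                                                                                            ^^^^^^^^^^^^^^^^
AttributeError: 'float' object has no attribute 'round'
```

```bash
sed -i 's/o\["width"\].round(1)/round(o["width"],1)/' h.py
python3 -c "
from h import *
goal(450,-300,260,90);goal(548,289,200,90)"
```

```text
t 0.15 q [-1.33  0.42  1.63  0.    1.09 -0.02] pos [ 162.3 -603.1  222.1] jawdeg -74.9 tilt [-0.    -1.    -0.001] F [ 0.3  1.3 -0.4] w 87.9
   shift [-35.66, -3.77, -21.8] turn [0.001, 0.263, 0.0]
t 0.15 q [-1.33  0.42  1.63  0.    1.09 -0.02] pos [ 162.3 -603.1  222.1] jawdeg -74.9 tilt [-0.    -1.    -0.001] F [ 0.3  1.3 -0.4] w 87.9
   shift [-60.43, 2.3, -76.12] turn [0.001, 0.263, 0.0]
```

```bash
python3 -m jog '[[1,[-35.7,-3.8,-21.8],[0,0.26,0]],[1,[-35.7,-3.8,-21.8],[0,0.26,0]],[1,[-35.7,-3.8,-21.8],[0,0.26,0]],[1,[-35.7,-3.8,-21.8],[0,0.26,0]],[1,[-35.7,-3.8,-21.8],[0,0.26,0]],[1,[-35.7,-3.8,-21.8],[0,0.26,0]],[1,[-35.7,-3.8,-21.8],[0,0.26,0]],[1,[-35.7,-3.8,-21.8],[0,0.26,0]]]'
python3 -c "
from h import *
goal(450,-300,260,90);goal(548,289,200,90)"
```

```text
t: 0.95
ee_pos: [437.7, -313.0, 259.0]
orientation: [-0.003, 2.22, -2.22]
ft_force: [0.2, -0.3, 0.6]
width: 87.7
t 0.95 q [-0.64  0.25  1.79 -0.    1.1   0.93] pos [ 437.7 -313.   259. ] jawdeg -89.8 tilt [ 0. -1. -0.] F [ 0.2 -0.3  0.6] w 87.7
   shift [-1.23, -0.1, -1.29] turn [0.0, 0.003, 0.0]
t 0.95 q [-0.64  0.25  1.79 -0.    1.1   0.93] pos [ 437.7 -313.   259. ] jawdeg -89.8 tilt [ 0. -1. -0.] F [ 0.2 -0.3  0.6] w 87.7
   shift [-11.19, 5.9, -60.17] turn [0.0, 0.003, 0.0]
```

```bash
python3 -m jog '[[1,[-6,0,-40],[0,0,0]],[1,[-6,0,-40],[0,0,0]],[1,[-6,0,-40],[0,0,0]],[1,[-6,0,-40],[0,0,0]],[1,[-6,0,-40],[0,0,0]],[1,[-6,0,-40],[0,0,0]],[1,[-6,0,-40],[0,0,0]],[1,[-6,0,-40],[0,0,0]]]'
python3 -c "
from h import *
goal(548,289,160,90)"
```

```text
t: 1.75
ee_pos: [494.8, 83.1, 258.9]
orientation: [-0.003, 2.22, -2.22]
ft_force: [0.6, 0.1, -0.3]
width: 88.0
t 1.75 q [ 0.14  0.2   1.86 -0.    1.08  1.71] pos [494.8  83.1 258.9] jawdeg -89.8 tilt [-0. -1.  0.] F [ 0.6  0.1 -0.3] w 88.0
   shift [-5.38, 9.89, -20.58] turn [-0.0, 0.003, -0.0]
```

```bash
python3 -m jog '[[1,[-4,10,-18.9],[0,0,0]],[1,[-4,10,-18.9],[0,0,0]],[1,[-4,10,-18.9],[0,0,0]],[1,[-4,10,-18.9],[0,0,0]],[1,[-4,10,-18.9],[0,0,0]],[1,[-4,10,-18.9],[0,0,0]],[1,[-4,10,-18.9],[0,0,0]],[1,[-4,10,-18.9],[0,0,0]]]'
python3 - <<'E'
from h import *
goal(548,289,45,90)
from workcell import ctrl
d=ctrl.get_image("wrist");cv2.imwrite("pics/w1.png",d["color"][:,:,::-1])
d=ctrl.get_image("top");cv2.imwrite("pics/t1.png",d["color"][:,:,::-1])
E
```

```text
t: 2.55
ee_pos: [534.7, 268.8, 159.8]
orientation: [-0.001, 2.22, -2.22]
ft_force: [-0.1, -0.4, -0.4]
width: 88.1
t 2.55 q [ 0.45  0.46  1.74 -0.    0.94  2.02] pos [534.7 268.8 159.8] jawdeg -89.9 tilt [-0.001 -1.    -0.   ] F [-0.1 -0.4 -0.4] w 88.1
   shift [-1.33, 11.48, -2.02] turn [0.0, 0.002, -0.001]
```

View pics/w1.png

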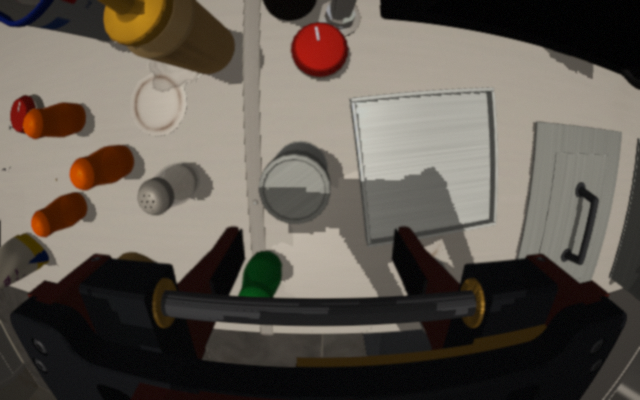

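View pics/t1.png

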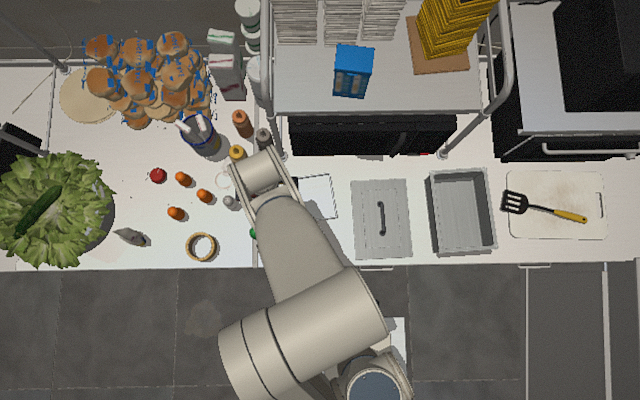

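Wrist view: tin at (295,187); the only clear grey‑topped shaker at (165,190). Orange ones (60,120), (100,165), (60,215) and the green (262,272) are decoys, and the pale ring (160,105) is only a stain.

```bash
python3 -m jog '[[1,[-1.3,0,-2],[0,0,0]],[1,[-1.3,0,-2],[0,0,0]],[1,[-1.3,4,-2],[0,0,0]],[1,[-1.3,8,-2],[0,0,0]],[1,[-1.3,11,-2],[0,0,0]],[1,[-1.3,11.2,-2],[0,0,0]],[1,[-1.3,11.2,-2],[0,0,0]]]'
python3 - <<'E'
from h import *
goal(548,289,48,90)
from workcell import ctrl
d=ctrl.get_image("wrist");cv2.imwrite("pics/w2.png",d["color"][:,:,::-1])
E
```

```text
t: 3.35
ee_pos: [547.2, 289.3, 47.1]
orientation: [-0.003, 2.22, -2.221]
ft_force: [-0.4, 0.5, 0.7]
width: 88.0
t 3.35 q [ 0.47  0.65  1.73 -0.    0.76  2.04] pos [547.2 289.3  47.1] jawdeg -89.9 tilt [ 0.001 -1.     0.   ] F [-0.4  0.5  0.7] w 88.0
   shift [-0.08, -0.09, 0.04] turn [-0.0, 0.002, 0.001]
```

View pics/w2.png

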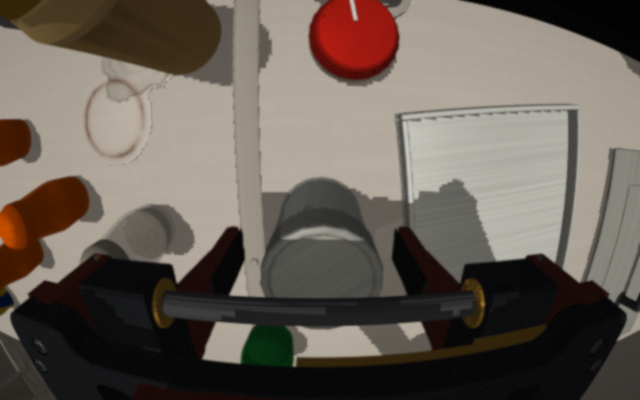

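```bash
python3 -m jog '[[0,[0,0,0],[0,0,0]],[0,[0,0,0],[0,0,0]],[0,[0,0,0],[0,0,0]],[0,[0,0,0],[0,0,0]],[0,[0,0,0],[0,0,0]],[0,[0,0,0],[0,0,0]],[0,[0,0,0],[0,0,0]],[0,[0,0,0],[0,0,0]]]'
python3 -m jog '[[0,[0,-1,0],[0,0,0]],[0,[0,-3,0],[0,0,0]],[0,[0,-5,0],[0,0,0]],[0,[0,-6,0],[0,0,0]],[0,[0,-6,0],[0,0,0]],[0,[0,-6,0],[0,0,0]],[0,[0,-6,0],[0,0,0]],[0,[0,-6,0],[0,0,0]]]'
python3 -m jog '[[0,[0,0,0],[0,0,0]],[0,[0,0,0],[0,0,0]],[0,[0,0,0],[0,0,0]],[0,[0,0,0],[0,0,0]]]'
python3 -m jog '[[0,[0,0,0],[0,0,0]],[0,[0,0,0],[0,0,0]]]'
```

```text
t: 4.2
ee_pos: [547.9, 290.0, 47.8]
orientation: [-0.002, 2.219, -2.22]
ft_force: [-0.4, -3.1, 6.9]
width: 59.8
t: 5.0
ee_pos: [546.7, 289.9, 105.8]
orientation: [-0.005, 2.22, -2.222]
ft_force: [0.2, 0.8, -4.5]
width: 60.1
t: 5.4
ee_pos: [547.4, 290.1, 106.8]
orientation: [-0.003, 2.22, -2.22]
ft_force: [-0.0, -0.2, -4.7]
width: 59.8
t: 5.6
ee_pos: [547.4, 290.2, 106.9]
orientation: [-0.003, 2.22, -2.22]
ft_force: [0.2, -0.1, -5.0]
width: 60.1
```

```bash
python3 -m jog '[[0,[0,3,0],[0,0,0]],[0,[0,5,0],[0,0,0]],[0,[0,5.7,0],[0,0,0]],[0,[0,5.95,0],[0,0,0]],[0,[0,5.95,0],[0,0,0]],[0,[0,5.95,0],[0,0,0]]]'
python3 -m jog '[[1,[0,0,0],[0,0,0]],[1,[0,0,0],[0,0,0]],[1,[0,0,0],[0,0,0]],[1,[0,0,0],[0,0,0]],[1,[0,-5,0],[0,0,0]],[1,[0,-10,0],[0,0,0]],[1,[0,-12,0],[0,0,0]],[1,[0,-12,0],[0,0,0]]]'
python3 - <<'E'
from h import *
goal(412,137,165,90)
from workcell import ctrl
d=ctrl.get_image("wrist");cv2.imwrite("pics/w3.png",d["color"][:,:,::-1])
E
```

```text
t: 6.2
ee_pos: [548.1, 290.5, 48.1]
orientation: [-0.001, 2.22, -2.218]
ft_force: [0.8, 0.2, -5.2]
width: 59.8
t: 7.0
ee_pos: [549.7, 291.3, 171.5]
orientation: [0.004, 2.22, -2.213]
ft_force: [0.2, 0.6, 0.2]
width: 87.9
t 7.0 q [0.47 0.48 1.68 0.   0.98 2.04] pos [549.7 291.3 171.5] jawdeg -89.8 tilt [-0.007 -1.    -0.003] F [0.2 0.6 0.2] w 87.9
   shift [13.81, 0.51, 15.39] turn [0.003, 0.003, -0.007]
```

View pics/w3.png

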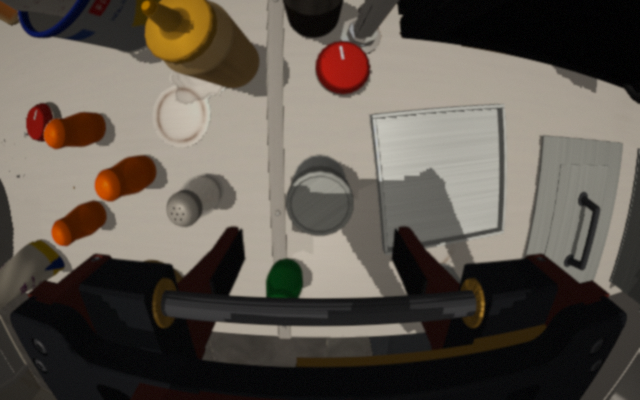

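```bash
python3 -m jog '[[1,[13.8,0,15.4],[0,0,0]],[1,[13.8,0,15.4],[0,0,0]],[1,[13.8,0,15.4],[0,0,0]],[1,[13.8,0,15.4],[0,0,0]],[1,[13.8,0,15.4],[0,0,0]],[1,[13.8,4,15.4],[0,0,0]],[1,[13.8,4,15.4],[0,0,0]],[1,[13.8,4,15.4],[0,0,0]]]'
python3 - <<'E'
from h import *
goal(412,137,48,90)
from workcell import ctrl
d=ctrl.get_image("wrist");cv2.imwrite("pics/w4.png",d["color"][:,:,::-1])
E
```

```text
t: 7.85
ee_pos: [409.1, 135.7, 126.6]
orientation: [0.007, -2.22, 2.222]
ft_force: [-0.9, 0.0, -0.2]
width: 87.8
t 7.85 q [0.29 0.3  2.11 0.   0.73 1.86] pos [409.1 135.7 126.6] jawdeg -89.8 tilt [ 0.003 -1.     0.001] F [-0.9  0.  -0.2] w 87.8
   shift [-0.32, 7.86, -0.14] turn [-0.001, 0.003, 0.003]
```

View pics/w4.png

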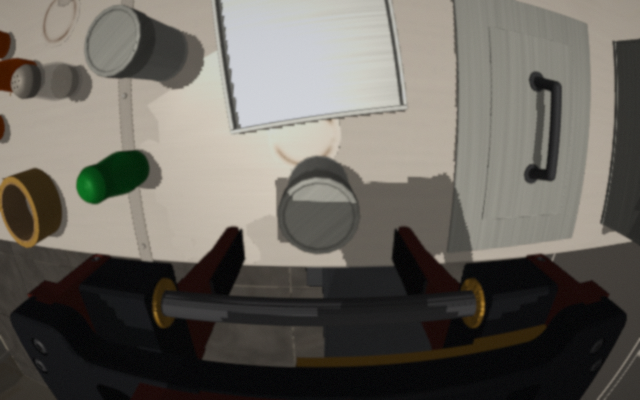

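```bash
python3 -m jog '[[1,[-0.3,2,-0.1],[0,0,0]],[1,[-0.3,4,-0.1],[0,0,0]],[1,[-0.3,6,-0.1],[0,0,0]],[1,[-0.3,7.6,-0.1],[0,0,0]],[1,[-0.3,7.8,-0.1],[0,0,0]],[1,[-0.3,7.8,-0.1],[0,0,0]]]'
python3 -m jog '[[0,[0,0,0],[0,0,0]],[0,[0,0,0],[0,0,0]],[0,[0,0,0],[0,0,0]],[0,[0,0,0],[0,0,0]],[0,[0,0,0],[0,0,0]],[0,[0,0,0],[0,0,0]],[0,[0,0,0],[0,0,0]],[0,[0,0,0],[0,0,0]]]'
python3 -m jog '[[0,[0,-1,0],[0,0,0]],[0,[0,-3,0],[0,0,0]],[0,[0,-5,0],[0,0,0]],[0,[0,-6,0],[0,0,0]],[0,[0,-6,0],[0,0,0]],[0,[0,-6,0],[0,0,0]],[0,[0,-6,0],[0,0,0]],[0,[0,-6,0],[0,0,0]]]'
python3 -m jog '[[0,[0,0,0],[0,0,0]],[0,[0,0,0],[0,0,0]],[0,[0,0,0],[0,0,0]],[0,[0,0,0],[0,0,0]]]'
python3 -c "
from h import *
goal(555,148,110,90)"
```

```text
t: 8.5
ee_pos: [413.4, 137.2, 49.9]
orientation: [-0.003, 2.22, -2.22]
ft_force: [0.7, 0.5, -0.8]
width: 87.7
t: 9.3
ee_pos: [413.1, 136.8, 49.8]
orientation: [-0.002, 2.22, -2.22]
ft_force: [-1.6, -0.7, 6.0]
width: 58.2
t: 10.1
ee_pos: [412.2, 136.6, 108.6]
orientation: [-0.005, 2.22, -2.221]
ft_force: [-0.1, -0.0, -2.4]
width: 57.9
t: 10.5
ee_pos: [412.8, 136.8, 109.3]
orientation: [-0.003, 2.22, -2.22]
ft_force: [-0.3, 0.6, -2.8]
width: 58.1
t 10.5 q [0.29 0.34 2.12 0.   0.69 1.86] pos [412.8 136.8 109.3] jawdeg -89.8 tilt [ 0. -1.  0.] F [-0.3  0.6 -2.8] w 58.1
   shift [-14.23, -0.08, -1.09] turn [-0.0, 0.003, 0.0]
```

A weighs ~4.8 N and B ~2.6 N, so A is the heavier one. B goes to the tray now.

```bash
python3 -m jog '[[0,[-14.2,0,-1.1],[0,0,0]],[0,[-14.2,0,-1.1],[0,0,0]],[0,[-14.2,0,-1.1],[0,0,0]],[0,[-14.2,0,-1.1],[0,0,0]],[0,[-14.2,0,-1.1],[0,0,0]],[0,[-14.2,3,-1.1],[0,0,0]],[0,[-14.2,4.5,-1.1],[0,0,0]],[0,[-14.2,4.5,-1.1],[0,0,0]]]'
python3 -m jog '[[0,[0,0.4,0],[0,0,0]],[0,[0,0.8,0],[0,0,0]],[0,[0,0.95,0],[0,0,0]],[0,[0,0.95,0],[0,0,0]]]'
python3 -c "
from h import *
goal(555,148,54,90)"
```

```text
t: 11.3
ee_pos: [551.6, 147.6, 62.1]
orientation: [0.01, -2.218, 2.222]
ft_force: [0.0, -0.3, -2.2]
width: 58.0
t: 11.7
ee_pos: [554.9, 148.2, 55.2]
orientation: [-0.003, 2.22, -2.22]
ft_force: [-0.0, -0.4, -2.1]
width: 58.6
t 11.7 q [0.24 0.59 1.83 0.   0.72 1.81] pos [554.9 148.2  55.2] jawdeg -89.8 tilt [-0. -1. -0.] F [-0.  -0.4 -2.1] w 58.6
   shift [-0.01, 0.12, 0.02] turn [0.0, 0.003, -0.0]
```

```bash
python3 -m jog '[[0,[0,0.12,0],[0,0,0]],[0,[0,0.12,0],[0,0,0]],[0,[0,0.12,0],[0,0,0]]]'
python3 -m jog '[[1,[0,0,0],[0,0,0]],[1,[0,0,0],[0,0,0]],[1,[0,0,0],[0,0,0]],[1,[0,0,0],[0,0,0]],[1,[0,-5,0],[0,0,0]],[1,[0,-10,0],[0,0,0]],[1,[0,-11,0],[0,0,0]],[1,[0,-11,0],[0,0,0]]]'
python3 -c "
from h import *
goal(548,290,165,90)"
```

```text
t: 12.0
ee_pos: [554.9, 148.2, 53.8]
orientation: [-0.003, 2.22, -2.22]
ft_force: [0.3, 0.0, -0.9]
width: 58.2
t: 12.8
ee_pos: [556.2, 148.5, 165.9]
orientation: [0.002, 2.219, -2.216]
ft_force: [-0.0, 0.0, -0.4]
width: 87.6
t 12.8 q [ 0.24  0.42  1.79 -0.    0.93  1.81] pos [556.2 148.5 165.9] jawdeg -89.8 tilt [-0.005 -1.    -0.001] F [-0.   0.  -0.4] w 87.6
   shift [0.78, 0.1, -14.15] turn [0.001, 0.003, -0.005]
```

```bash
python3 -m jog '[[1,[0.8,0,-14.2],[0,0,0]],[1,[0.8,0,-14.2],[0,0,0]],[1,[0.8,0,-14.2],[0,0,0]],[1,[0.8,0,-14.2],[0,0,0]],[1,[0.8,5,-14.2],[0,0,0]],[1,[0.8,9,-14.2],[0,0,0]],[1,[0.8,9,-14.2],[0,0,0]]]'
python3 - <<'E'
from h import *
goal(548,290,50,90)
from workcell import ctrl
d=ctrl.get_image("wrist");cv2.imwrite("pics/w5.png",d["color"][:,:,::-1])
E
```

```text
t: 13.5
ee_pos: [541.4, 287.0, 66.9]
orientation: [0.016, -2.21, 2.224]
ft_force: [-1.2, -0.4, -0.3]
width: 88.0
t 13.5 q [ 0.47  0.62  1.73 -0.    0.81  2.04] pos [541.4 287.   66.9] jawdeg -89.8 tilt [ 0.012 -1.     0.006] F [-1.2 -0.4 -0.3] w 88.0
   shift [-0.68, 1.68, -0.31] turn [-0.006, 0.003, 0.012]
```

View pics/w5.png

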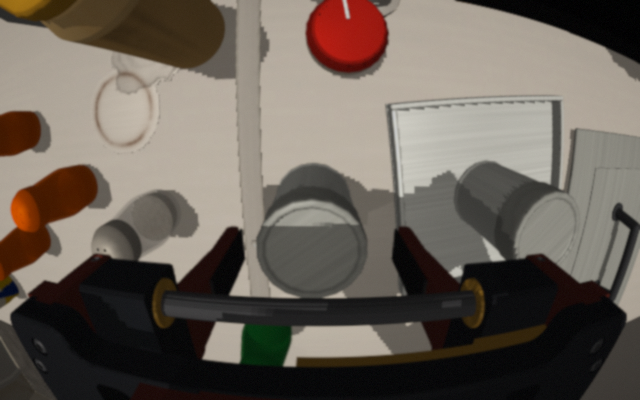

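Tin A (312,240) sits between the fingers; tin B stands on the tray.

```bash
python3 -m jog '[[1,[0,0.8,0],[0,0,0]],[1,[0,1,0],[0,0,0]],[1,[0,1,0],[0,0,0]],[1,[0,1,0],[0,0,0]]]'
python3 -c "
from h import *
goal(548,290,49,90)"
```

```text
t: 13.95
ee_pos: [547.1, 290.4, 64.9]
orientation: [-0.001, 2.22, -2.218]
ft_force: [-0.4, -0.8, 0.2]
width: 87.9
t 13.95 q [0.47 0.62 1.73 0.   0.79 2.04] pos [547.1 290.4  64.9] jawdeg -89.8 tilt [-0.002 -1.    -0.001] F [-0.4 -0.8  0.2] w 87.9
   shift [-0.08, 1.59, 0.04] turn [0.001, 0.003, -0.002]
```

```bash
python3 -m jog '[[1,[0,1.3,0],[0,0,0]],[1,[0,1.6,0],[0,0,0]],[1,[0,1.6,0],[0,0,0]],[0,[0,1.6,0],[0,0,0]],[0,[0,1.6,0],[0,0,0]],[0,[0,1.6,0],[0,0,0]],[0,[0,1.6,0],[0,0,0]],[0,[0,1.6,0],[0,0,0]]]'
python3 -m jog '[[0,[0,0,0],[0,0,0]],[0,[0,0,0],[0,0,0]],[0,[0,-2,0],[0,0,0]],[0,[0,-6,0],[0,0,0]],[0,[0,-10,0],[0,0,0]],[0,[0,-14,0],[0,0,0]],[0,[0,-16,0],[0,0,0]],[0,[0,-16,0],[0,0,0]]]'
python3 -c "
from h import *
goal(550,-343,215,3)"
```

```text
t: 14.75
ee_pos: [546.5, 290.3, 47.9]
orientation: [-0.003, 2.22, -2.22]
ft_force: [0.2, 1.4, 0.1]
width: 59.6
t: 15.55
ee_pos: [547.7, 290.7, 210.4]
orientation: [0.002, 2.22, -2.215]
ft_force: [-0.4, 1.0, -4.9]
width: 59.8
t 15.55 q [ 0.47  0.43  1.65 -0.    1.05  2.04] pos [547.7 290.7 210.4] jawdeg -89.8 tilt [-0.005 -1.    -0.002] F [-0.4  1.  -4.9] w 59.8
   shift [-0.05, -0.59, 63.37] turn [0.005, 1.521, -0.002]
```

```bash
python3 -m jog '[[0,[0,0,3],[0,-0.1,0]],[0,[0,0,8],[0,-0.2,0]],[0,[0,0,13],[0,-0.3,0]],[0,[0,0,18],[0,-0.4,0]],[0,[0,0,23],[0,-0.5,0]],[0,[0,0,28],[0,-0.6,0]],[0,[0,0,33],[0,-0.7,0]],[0,[0,0,36],[0,-0.8,0]]]'
python3 -c "
from h import *
goal(550,-343,210,3)"
```

```text
t: 16.35
ee_pos: [545.4, -72.9, 205.2]
orientation: [-0.748, 1.75, -1.747]
ft_force: [0.2, 0.5, -4.7]
width: 59.9
t 16.35 q [-0.15  0.34  1.81 -0.    1.    0.61] pos [545.4 -72.9 205.2] jawdeg -43.9 tilt [ 0.003 -1.    -0.003] F [ 0.2  0.5 -4.7] w 59.9
   shift [19.15, -0.48, 19.05] turn [0.004, -0.818, 0.002]
```

```bash
python3 -m jog '[[0,[19.1,-0.5,19],[0,-0.82,0]],[0,[19.1,-0.5,19],[0,-0.82,0]],[0,[19.1,-0.5,19],[0,-0.82,0]],[0,[19.1,-0.5,19],[0,-0.82,0]],[0,[19.1,-0.5,19],[0,-0.82,0]],[0,[19.1,-0.5,19],[0,-0.82,0]],[0,[19.1,-0.5,19],[0,-0.82,0]],[0,[19.1,-0.5,19],[0,-0.82,0]]]'
python3 - <<'E'
from h import *
goal(550,-343,55,3)
from workcell import ctrl
d=ctrl.get_image("wrist");cv2.imwrite("pics/w6.png",d["color"][:,:,::-1])
E
```

```text
t: 17.15
ee_pos: [549.8, -338.9, 209.9]
orientation: [-1.233, 1.177, -1.169]
ft_force: [-0.3, -0.6, -5.1]
width: 59.9
t 17.15 q [-0.57  0.47  1.59  0.    1.09 -0.62] pos [ 549.8 -338.9  209.9] jawdeg 2.8 tilt [-0.003 -1.    -0.004] F [-0.3 -0.6 -5.1] w 59.9
   shift [0.45, 15.48, 0.06] turn [0.004, -0.003, -0.003]
```

View pics/w6.png

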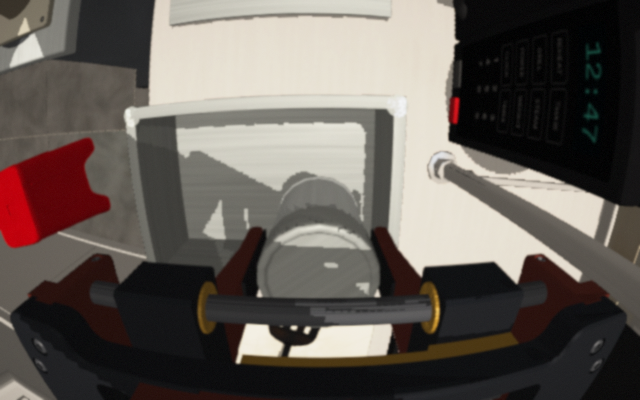

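```bash
python3 -m jog '[[0,[0.4,0,-0.5],[0,0,0]],[0,[0.4,3,-0.5],[0,0,0]],[0,[0.4,7,-0.5],[0,0,0]],[0,[0.4,11,-0.5],[0,0,0]],[0,[0.4,14,-0.5],[0,0,0]],[0,[0.4,15,-0.5],[0,0,0]],[0,[0.4,15.2,-0.5],[0,0,0]],[0,[0.4,15.2,-0.5],[0,0,0]]]'
python3 -c "
from h import *
goal(545,-343,53,3)"
```

```text
t: 18.0
ee_pos: [547.4, -343.6, 61.8]
orientation: [-1.233, 1.169, -1.172]
ft_force: [0.2, -0.5, -4.4]
width: 60.0
t 18.0 q [-0.58  0.66  1.66  0.    0.82 -0.63] pos [ 547.4 -343.6   61.8] jawdeg 3.0 tilt [ 0.001 -1.     0.001] F [ 0.2 -0.5 -4.4] w 60.0
   shift [-0.07, 0.88, -0.24] turn [-0.001, 0.0, 0.001]
```

```bash
python3 -m jog '[[0,[0,0.3,-0.2],[0,0,0]],[0,[0,0.6,-0.2],[0,0,0]],[0,[0,0.85,-0.2],[0,0,0]],[0,[0,0.85,-0.2],[0,0,0]],[0,[0,0.85,-0.2],[0,0,0]]]'
python3 -c "
from h import *
goal(545,-343,53,3)"
```

```text
t: 18.5
ee_pos: [545.0, -344.0, 52.8]
orientation: [-1.233, 1.17, -1.172]
ft_force: [-0.9, 0.0, 1.6]
width: 59.6
t 18.5 q [-0.58  0.67  1.67 -0.    0.8  -0.63] pos [ 545.  -344.    52.8] jawdeg 3.0 tilt [ 0.001 -1.     0.001] F [-0.9  0.   1.6] w 59.6
   shift [-0.1, -0.02, 0.01] turn [-0.001, -0.0, 0.001]
```

Contact with the floor; release and rise.

```bash
python3 -m jog '[[1,[0,0,0],[0,0,0]],[1,[0,0,0],[0,0,0]],[1,[0,0,0],[0,0,0]],[1,[0,0,0],[0,0,0]],[1,[0,-4,0],[0,0,0]],[1,[0,-9,0],[0,0,0]],[1,[0,-14,0],[0,0,0]],[1,[0,-16,0],[0,0,0]]]'
python3 - <<'E'
from h import *
goal(500,350,220,-90)
from workcell import ctrl
d=ctrl.get_image("wrist");cv2.imwrite("pics/w7.png",d["color"][:,:,::-1])
E
```

```text
t: 19.3
ee_pos: [546.6, -344.8, 217.6]
orientation: [-1.232, 1.164, -1.177]
ft_force: [1.4, -0.6, -0.5]
width: 88.1
t 19.3 q [-0.58  0.46  1.59  0.    1.09 -0.63] pos [ 546.6 -344.8  217.6] jawdeg 3.0 tilt [ 0.004 -1.     0.006] F [ 1.4 -0.6 -0.5] w 88.1
   shift [-69.63, -0.54, -1.04] turn [-0.001, -1.519, 0.008]
```

View pics/w7.png

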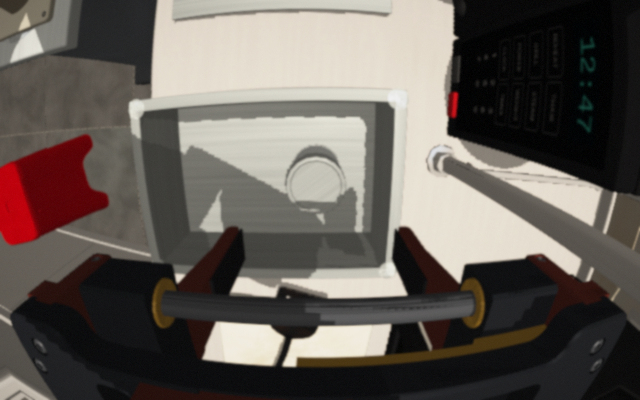

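```bash
python3 -m jog '[[1,[-5,0,0],[0,-0.1,0]],[1,[-10,0,0],[0,-0.2,0]],[1,[-15,0,0],[0,-0.3,0]],[1,[-20,0,0],[0,-0.4,0]],[1,[-25,0,0],[0,-0.5,0]],[1,[-30,0,0],[0,-0.6,0]],[1,[-35,0,0],[0,-0.7,0]],[1,[-40,0,0],[0,-0.8,0]]]'
python3 -c "
from h import *
goal(537,421,200,90)"
```

```text
t: 20.15
ee_pos: [523.0, 57.8, 211.7]
orientation: [-1.498, 0.56, -0.559]
ft_force: [1.2, -0.6, -0.5]
width: 87.9
t 20.15 q [ 0.09  0.29  1.86  0.    0.99 -0.77] pos [523.   57.8 211.7] jawdeg 49.0 tilt [-0. -1. -0.] F [ 1.2 -0.6 -0.5] w 87.9
   shift [-22.75, 1.16, 28.35] turn [0.0, -0.715, -0.0]
```

```bash
python3 -m jog '[[1,[-22.7,1,28.3],[0,-0.715,0]],[1,[-22.7,1,28.3],[0,-0.715,0]],[1,[-22.7,1,28.3],[0,-0.715,0]],[1,[-22.7,1,28.3],[0,-0.715,0]],[1,[-22.7,1,28.3],[0,-0.715,0]],[1,[-22.7,1,28.3],[0,-0.715,0]],[1,[-22.7,1,28.3],[0,-0.715,0]],[1,[-22.7,1,28.3],[0,-0.715,0]]]'
python3 - <<'E'
from h import *
goal(537,421,150,90)
from workcell import ctrl
d=ctrl.get_image("wrist");cv2.imwrite("pics/w8.png",d["color"][:,:,::-1])
E
```

```text
t: 20.95
ee_pos: [538.5, 422.9, 201.0]
orientation: [-1.57, 0.0, -0.0]
ft_force: [0.9, -0.1, 0.4]
width: 87.6
t 20.95 q [ 0.65  0.53  1.5   0.    1.1  -0.92] pos [538.5 422.9 201. ] jawdeg 90.0 tilt [-0.    -1.     0.001] F [ 0.9 -0.1  0.4] w 87.6
   shift [-0.15, 5.1, -0.19] turn [-0.001, -0.0, -0.0]
```

View pics/w8.png

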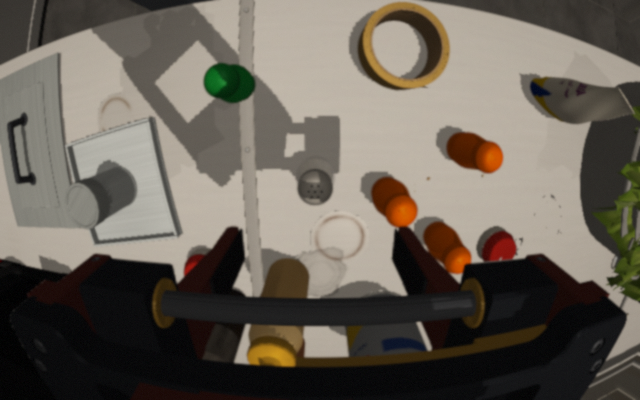

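Shaker at (316,187), clear, centred between the fingers; nearest orange decoy at (395,205) stays outside the fingers at reduced opening.

```bash
python3 -m jog '[[0.75,[-0.15,3,-0.2],[0,0,0]],[0.75,[-0.15,6,-0.2],[0,0,0]],[0.75,[-0.15,9,-0.2],[0,0,0]],[0.75,[-0.15,10,-0.2],[0,0,0]],[0.75,[-0.15,10,-0.2],[0,0,0]],[0.75,[-0.15,10,-0.2],[0,0,0]]]'
python3 - <<'E'
from h import *
goal(537,421,38,90)
from workcell import ctrl
d=ctrl.get_image("wrist");cv2.imwrite("pics/w9.png",d["color"][:,:,::-1])
E
```

```text
t: 21.6
ee_pos: [538.5, 416.1, 103.2]
orientation: [-1.57, 0.003, -0.004]
ft_force: [1.1, 0.0, -0.5]
width: 66.1
t 21.6 q [ 0.64  0.64  1.57 -0.    0.93 -0.93] pos [538.5 416.1 103.2] jawdeg 89.7 tilt [ 0.001 -1.     0.001] F [ 1.1  0.  -0.5] w 66.1
   shift [-0.16, 6.52, 0.49] turn [-0.001, -0.004, 0.001]
```

View pics/w9.png

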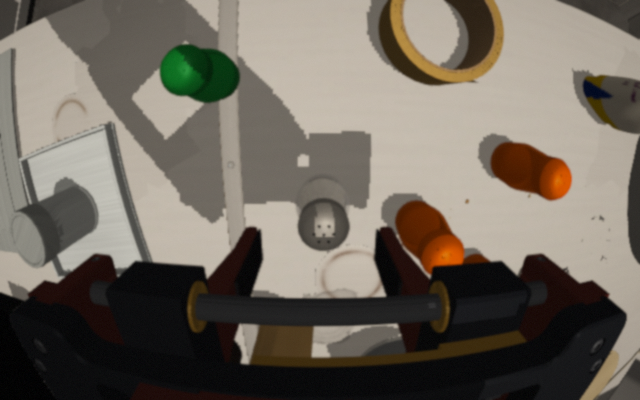

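```bash
python3 -m jog '[[0.75,[-0.1,0,0.45],[0,0,0]],[0.75,[-0.1,0,0.45],[0,0,0]],[0.75,[-0.1,2,0.45],[0,0,0]],[0.75,[-0.1,4,0.45],[0,0,0]],[0.75,[-0.1,6,0.45],[0,0,0]],[0.75,[-0.1,6.5,0.45],[0,0,0]],[0.75,[-0.1,6.5,0.45],[0,0,0]]]'
python3 - <<'E'
from h import *
goal(537,421,38,90)
from workcell import ctrl
d=ctrl.get_image("wrist");cv2.imwrite("pics/w10.png",d["color"][:,:,::-1])
E
```

```text
t: 22.35
ee_pos: [536.5, 420.8, 36.9]
orientation: [-1.571, 0.003, -0.002]
ft_force: [-0.0, 0.0, -0.4]
width: 65.6
t 22.35 q [ 0.65  0.73  1.58 -0.    0.83 -0.92] pos [536.5 420.8  36.9] jawdeg 89.8 tilt [-0.001 -1.    -0.001] F [-0.   0.  -0.4] w 65.6
   shift [0.05, -0.11, 0.02] turn [0.001, -0.004, -0.001]
```

View pics/w10.png

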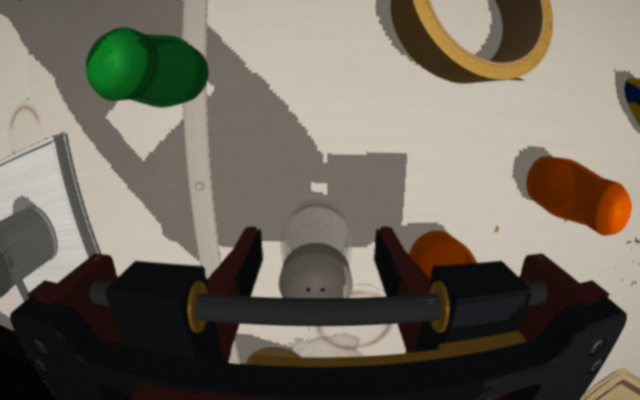

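```bash
python3 -m jog '[[0,[0,0,0],[0,0,0]],[0,[0,0,0],[0,0,0]],[0,[0,0,0],[0,0,0]],[0,[0,0,0],[0,0,0]],[0,[0,0,0],[0,0,0]],[0,[0,0,0],[0,0,0]],[0,[0,0,0],[0,0,0]],[0,[0,0,0],[0,0,0]]]'
python3 -m jog '[[0,[0,0,0],[0,0,0]],[0,[0,-1,0],[0,0,0]],[0,[0,-5,0],[0,0,0]],[0,[0,-9,0],[0,0,0]],[0,[0,-13,0],[0,0,0]],[0,[0,-16,0],[0,0,0]],[0,[0,-16,0],[0,0,0]],[0,[0,-16,0],[0,0,0]]]'
python3 - <<'E'
from h import *
goal(430,-348,200,93)
from workcell import ctrl
d=ctrl.get_image("wrist");cv2.imwrite("pics/w11.png",d["color"][:,:,::-1])
E
```

```text
t: 23.2
ee_pos: [537.1, 421.0, 37.8]
orientation: [-1.57, 0.002, -0.003]
ft_force: [-1.3, -1.2, 5.6]
width: 39.6
t: 24.0
ee_pos: [536.7, 420.8, 197.6]
orientation: [-1.57, 0.002, -0.004]
ft_force: [0.3, 0.2, -1.7]
width: 39.2
t 24.0 q [ 0.65  0.53  1.51  0.    1.1  -0.92] pos [536.7 420.8 197.6] jawdeg 89.8 tilt [ 0.001 -1.     0.001] F [ 0.3  0.2 -1.7] w 39.2
   shift [-10.38, -0.29, -76.92] turn [-0.001, -0.056, 0.001]
```

View pics/w11.png

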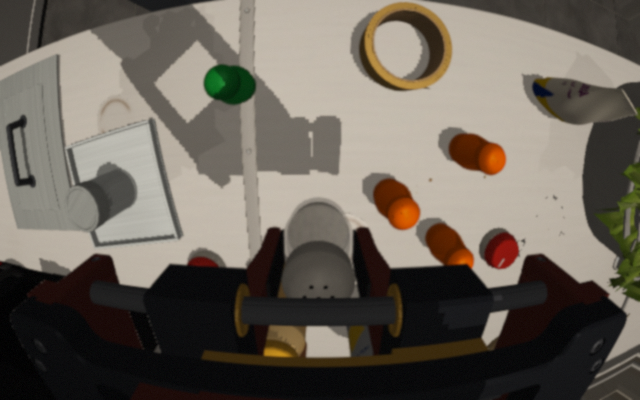

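```bash
python3 -m jog '[[0,[-0.5,0,-4],[0,0.1,0]],[0,[-1,0,-9],[0,0.2,0]],[0,[-1.5,0,-14],[0,0.3,0]],[0,[-2,0,-19],[0,0.4,0]],[0,[-2.5,0,-24],[0,0.5,0]],[0,[-3,0,-29],[0,0.6,0]],[0,[-3.5,0,-34],[0,0.7,0]],[0,[-4,0,-38.5],[0,0.8,0]]]'
python3 -c "
from h import *
goal(440,-348,198,3)"
```

```text
t: 24.85
ee_pos: [493.4, 34.0, 195.4]
orientation: [-1.479, 0.634, -0.629]
ft_force: [0.7, 0.2, -0.8]
width: 39.3
t 24.85 q [ 0.04  0.27  1.93 -0.    0.94 -0.72] pos [493.4  34.  195.4] jawdeg 43.7 tilt [-0.002 -1.    -0.003] F [ 0.7  0.2 -0.8] w 39.3
   shift [23.92, -0.23, -30.26] turn [0.003, 0.711, -0.001]
```

```bash
python3 -m jog '[[0,[23.9,0,-30.2],[0,0.71,0]],[0,[23.9,0,-30.2],[0,0.71,0]],[0,[23.9,0,-30.2],[0,0.71,0]],[0,[23.9,0,-30.2],[0,0.71,0]],[0,[23.9,0,-30.2],[0,0.71,0]],[0,[23.9,0,-30.2],[0,0.71,0]],[0,[23.9,0,-30.2],[0,0.71,0]],[0,[23.9,0,-30.2],[0,0.71,0]]]'
python3 -m jog '[[0,[0,0,0],[0,0,0]],[0,[0,0,0],[0,0,0]],[0,[0,0,0],[0,0,0]]]'
python3 - <<'E'
from h import *
goal(440,-348,43,3)
from workcell import ctrl
d=ctrl.get_image("wrist");cv2.imwrite("pics/w12.png",d["color"][:,:,::-1])
E
```

```text
t: 25.65
ee_pos: [442.0, -347.8, 195.1]
orientation: [-1.235, 1.171, -1.166]
ft_force: [0.2, -0.7, -0.3]
width: 39.4
t: 25.95
ee_pos: [443.1, -344.2, 195.9]
orientation: [-1.236, 1.169, -1.164]
ft_force: [0.1, -0.6, -1.1]
width: 39.3
t 25.95 q [-0.68  0.36  1.79  0.    0.99 -0.74] pos [ 443.1 -344.2  195.9] jawdeg 3.3 tilt [-0.002 -1.    -0.002] F [ 0.1 -0.6 -1.1] w 39.3
   shift [0.4, 15.29, -0.31] turn [0.002, 0.005, -0.002]
```

View pics/w12.png

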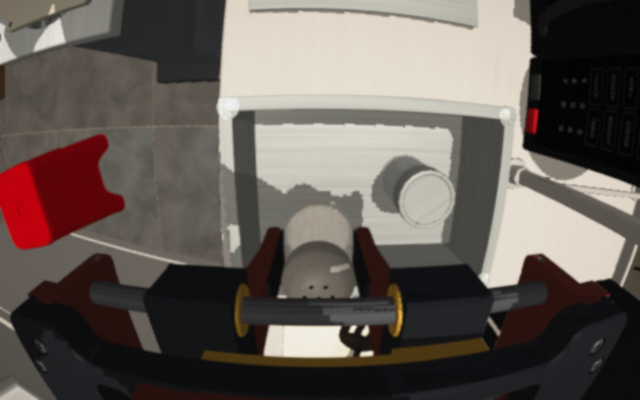

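```bash
python3 -m jog '[[0,[0.4,3,-0.3],[0,0,0]],[0,[0.4,7,-0.3],[0,0,0]],[0,[0.4,11,-0.3],[0,0,0]],[0,[0.4,13.5,-0.3],[0,0,0]],[0,[0.4,14.5,-0.3],[0,0,0]],[0,[0.4,14.7,-0.3],[0,0,0]],[0,[0.4,14.7,-0.3],[0,0,0]],[0,[0.4,14.7,-0.3],[0,0,0]]]'
python3 -c "
from h import *
goal(440,-348,43,3)"
```

```text
t: 26.8
ee_pos: [442.0, -350.3, 51.7]
orientation: [-1.236, 1.165, -1.169]
ft_force: [-0.1, -0.5, -1.1]
width: 39.0
t 26.8 q [-0.69  0.58  1.86  0.    0.7  -0.75] pos [ 442.  -350.3   51.7] jawdeg 3.3 tilt [ 0.002 -1.     0.002] F [-0.1 -0.5 -1.1] w 39.0
   shift [-0.24, 0.86, -0.19] turn [-0.002, 0.005, 0.002]
```

```bash
python3 -m jog '[[0,[-0.1,0.3,0],[0,0,0]],[0,[-0.1,0.6,0],[0,0,0]],[0,[-0.1,0.9,0],[0,0,0]],[0,[-0.1,0.9,0],[0,0,0]],[0,[-0.1,0.9,0],[0,0,0]]]'
python3 -m jog '[[0.65,[0,0,0],[0,0,0]],[0.65,[0,0,0],[0,0,0]],[0.65,[0,0,0],[0,0,0]],[0.65,[0,0,0],[0,0,0]],[0.65,[0,-4,0],[0,0,0]],[0.65,[0,-9,0],[0,0,0]],[0.65,[0,-14,0],[0,0,0]],[1,[0,-18,0],[0,0,0]]]'
python3 - <<'E'
from h import *
goal(480,-92,200,92)
from workcell import ctrl
d=ctrl.get_image("wrist");cv2.imwrite("pics/w13.png",d["color"][:,:,::-1])
E
```

```text
t: 27.3
ee_pos: [441.3, -349.2, 42.5]
orientation: [-1.236, 1.166, -1.168]
ft_force: [-2.9, 2.6, 12.5]
width: 39.3
t: 28.1
ee_pos: [441.2, -349.0, 223.8]
orientation: [-1.235, 1.166, -1.168]
ft_force: [-0.1, 0.4, 0.5]
width: 62.1
t 28.1 q [-0.69  0.33  1.77  0.    1.04 -0.75] pos [ 441.2 -349.   223.8] jawdeg 3.3 tilt [ 0.001 -1.     0.001] F [-0.1  0.4  0.5] w 62.1
   shift [-25.44, 2.36, 5.33] turn [-0.0, -1.549, 0.002]
```

View pics/w13.png

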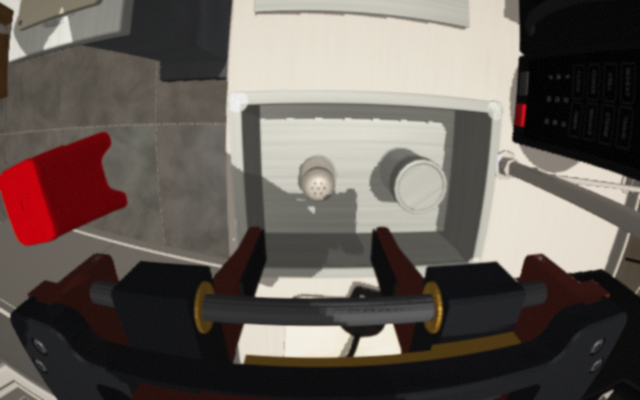

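```bash
cat > lid.py <<'E'
from h import *
from workcell import ctrl
import sys
tag=sys.argv[1]
for n in("top","scene"):
    d=ctrl.get_image(n);cv2.imwrite(f"pics/{n}{tag}.png",d["color"][:,:,::-1]);P=cloud(d);X,Y,Z=P[...,0],P[...,1],P[...,2]
    def box(x0,x1,y0,y1,z0,z1): return (X>x0)&(X<x1)&(Y>y0)&(Y<y1)&(Z>z0)&(Z<z1)
    m=box(330,650,-240,40,7,14)
    m=cv2.morphologyEx(m.astype(np.uint8),cv2.MORPH_OPEN,np.ones((3,3)))>0
    print(n,m.sum(),"plate",rect(P,m))
    m=box(330,650,-240,40,34,60);q=P[m];print("handle",q.mean(0).round(1),rect(P,m),"ztop",np.percentile(q[:,2],90))
    m=box(330,660,-460,-230,95,110);print("pan",rect(P,m))
E
python3 lid.py 2
```

```text
top 982 plate ((486.5904541015625, -55.03514099121094), (267.4076232910156, 184.9717254638672), 2.50813364982605)
handle [484.5 -51.   48.9] ((486.5384826660156, -50.98187255859375), (99.31249237060547, 12.252193450927734), 3.330946922302246) ztop 53.005287326359166
pan ((495.4417724609375, -345.8545837402344), (271.8067626953125, 191.50897216796875), 2.83951735496521)
scene 693 plate ((484.61126708984375, -52.277122497558594), (273.5629577636719, 186.243896484375), 2.436674118041992)
handle [482.5 -50.5  45.5] ((484.2467956542969, -50.4627571105957), (16.93311882019043, 98.64961242675781), 88.64351654052734) ztop 50.25742680483595
pan ((493.2510986328125, -345.6769104003906), (273.44256591796875, 201.98358154296875), 3.9305624961853027)
```

```bash
sleep 1
```

```text
(no output)
```

View pics/top2.png

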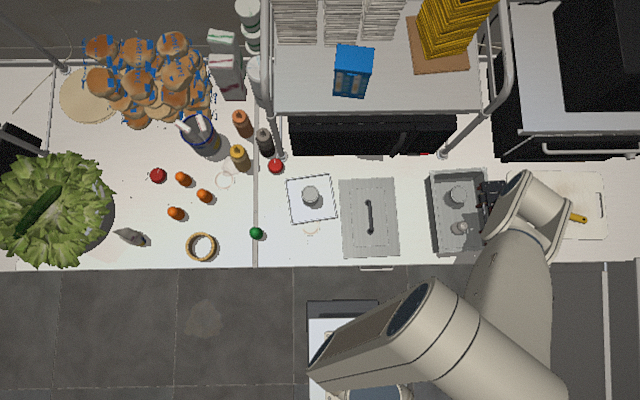

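View pics/scene2.png

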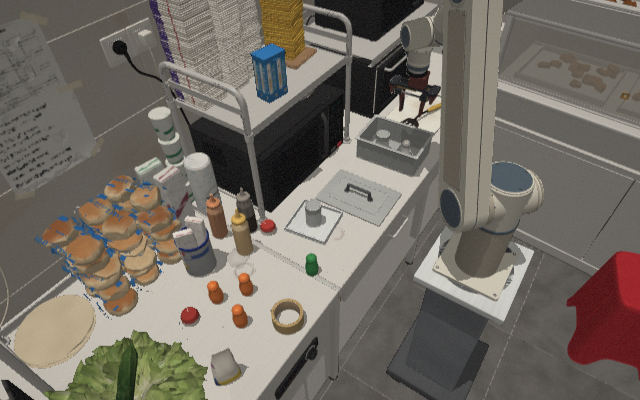

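```bash
python3 -c "
from h import *
goal(485,-52,150,-87.5)"
```

```text
t 28.25 q [-0.69  0.33  1.77  0.    1.04 -0.75] pos [ 442.3 -350.   224.1] jawdeg 3.3 tilt [ 0.004 -1.     0.005] F [-0.3  0.8 -1.6] w 73.3
   shift [-29.53, 7.31, 5.92] turn [-0.0, -1.557, 0.007]
```

```bash
python3 -m jog '[[1,[-4,0,0.5],[0,0.15,0]],[1,[-8,0,1.5],[0,0.3,0]],[1,[-12,0,2.5],[0,0.45,0]],[1,[-16,0,3.5],[0,0.6,0]],[1,[-20,0,4.5],[0,0.75,0]],[1,[-24,0,5],[0,0.9,0]],[1,[-28,0,5.9],[0,1.05,0]],[1,[-29.5,0,5.9],[0,1.2,0]]]'
python3 -m jog '[[1,[0,0,0],[0,0.15,0]],[1,[0,0,0],[0,0.3,0]],[1,[0,0,0],[0,0.38,0]],[1,[0,0,0],[0,0.38,0]],[1,[0,0,0],[0,0.38,0]]]'
python3 - <<'E'
from h import *
goal(485,-52,60,-87.5)
from workcell import ctrl
d=ctrl.get_image("wrist");cv2.imwrite("pics/w14.png",d["color"][:,:,::-1])
E
```

```text
t: 29.05
ee_pos: [482.3, -48.2, 219.4]
orientation: [-0.47, 1.964, -1.961]
ft_force: [-0.1, 0.2, 0.2]
width: 88.1
t: 29.55
ee_pos: [482.3, -50.9, 220.0]
orientation: [-0.104, 2.175, -2.174]
ft_force: [-0.1, -0.1, 0.4]
width: 88.1
t 29.55 q [-0.13  0.22  1.93  0.    0.99  1.35] pos [482.3 -50.9 220. ] jawdeg -84.7 tilt [ 0.002 -1.    -0.   ] F [-0.1 -0.1  0.4] w 88.1
   shift [-0.29, 16.0, 0.15] turn [0.0, 0.05, 0.002]
```

View pics/w14.png

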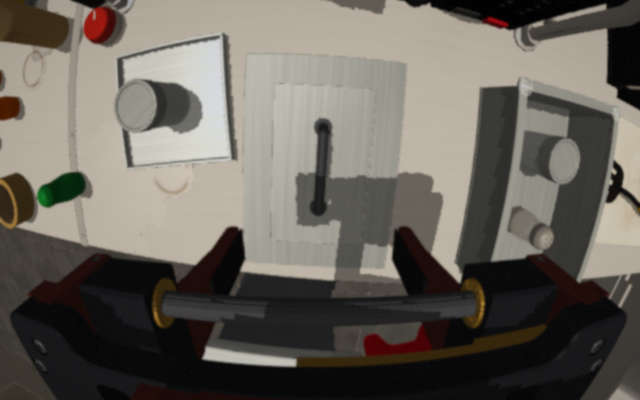

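Handle at (320,127)–(318,208), midway between the fingers; the lid is clear of the tray.

```bash
python3 -m jog '[[1,[-0.3,4,0.15],[0,0.05,0]],[1,[-0.3,8,0.15],[0,0.05,0]],[1,[-0.3,12,0.15],[0,0.05,0]],[1,[-0.3,15,0.15],[0,0.05,0]],[1,[-0.3,16,0.15],[0,0.05,0]],[1,[-0.3,16,0.15],[0,0.05,0]],[1,[-0.3,16,0.15],[0,0.05,0]]]'
python3 - <<'E'
from h import *
goal(485,-52,24,-87.5)
from workcell import ctrl
d=ctrl.get_image("wrist");cv2.imwrite("pics/w15.png",d["color"][:,:,::-1])
E
```

```text
t: 30.3
ee_pos: [486.9, -52.3, 62.0]
orientation: [-0.044, 2.2, -2.2]
ft_force: [0.1, 0.1, -0.2]
width: 87.6
t 30.3 q [-0.13  0.49  2.02 -0.    0.63  1.4 ] pos [486.9 -52.3  62. ] jawdeg -87.6 tilt [-0.001 -1.     0.   ] F [ 0.1  0.1 -0.2] w 87.6
   shift [0.2, 3.8, -0.04] turn [-0.0, -0.002, -0.001]
```

View pics/w15.png

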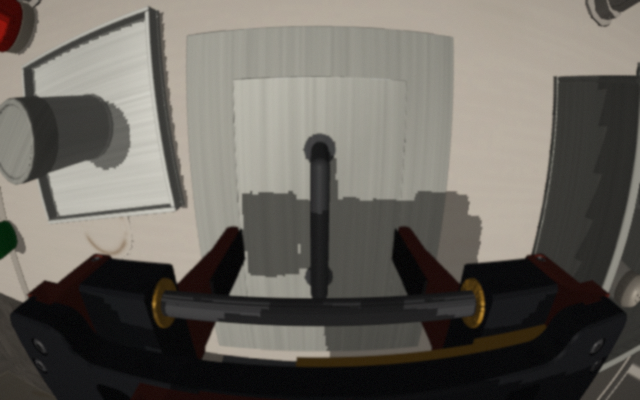

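```bash
python3 -m jog '[[1,[0.2,1.5,0],[0,0,0]],[1,[0.2,3,0],[0,0,0]],[1,[0.2,3.7,0],[0,0,0]],[1,[0.2,3.7,0],[0,0,0]],[1,[0.2,3.7,0],[0,0,0]]]'
python3 -m jog '[[0,[0,0,0],[0,0,0]],[0,[0,0,0],[0,0,0]],[0,[0,0,0],[0,0,0]],[0,[0,0,0],[0,0,0]],[0,[0,0,0],[0,0,0]],[0,[0,0,0],[0,0,0]],[0,[0,0,0],[0,0,0]],[0,[0,0,0],[0,0,0]]]'
python3 -m jog '[[0,[0,0,0],[0,0,0]],[0,[0,0,0],[0,0,0]],[0,[0,-1,0],[0,0,0]],[0,[0,-3,0],[0,0,0]],[0,[0,-6,0],[0,0,0]],[0,[0,-10,0],[0,0,0]],[0,[0,-14,0],[0,0,0]],[0,[0,-18,0],[0,0,0]]]'
python3 - <<'E'
from h import *
goal(494.5,-346,205,-87)
from workcell import ctrl
d=ctrl.get_image("wrist");cv2.imwrite("pics/w16.png",d["color"][:,:,::-1])
E
```

```text
t: 30.85
ee_pos: [484.8, -52.3, 25.0]
orientation: [-0.044, 2.2, -2.2]
ft_force: [0.1, -0.4, -0.5]
width: 87.9
t: 31.65
ee_pos: [484.2, -52.3, 24.1]
orientation: [-0.045, 2.201, -2.201]
ft_force: [0.4, -0.1, 0.4]
width: 27.3
t: 32.45
ee_pos: [483.1, -52.1, 205.9]
orientation: [-0.046, 2.202, -2.201]
ft_force: [0.8, -0.5, -4.4]
width: 11.0
t 32.45 q [-0.13  0.24  1.94  0.    0.96  1.4 ] pos [483.1 -52.1 205.9] jawdeg -87.7 tilt [ 0.001 -1.    -0.   ] F [ 0.8 -0.5 -4.4] w 11.0
   shift [0.06, 0.08, 29.41] turn [0.0, -0.011, 0.001]
```

View pics/w16.png

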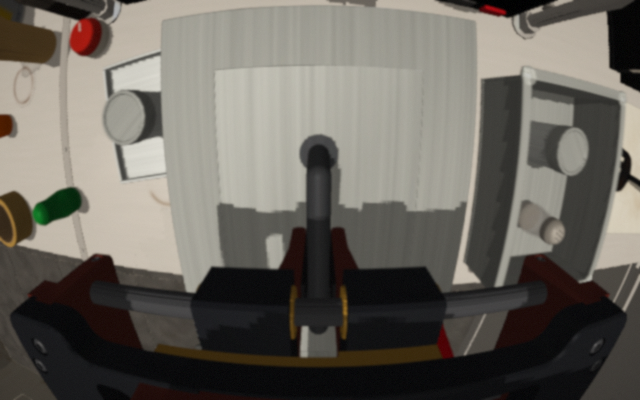

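```bash
cat > lid2.py <<'E'
from h import *
from workcell import ctrl
import sys
tag=sys.argv[1];zl=float(sys.argv[2]);yc=float(sys.argv[3])
for n in("top","scene"):
    d=ctrl.get_image(n);cv2.imwrite(f"pics/{n}{tag}.png",d["color"][:,:,::-1]);P=cloud(d);X,Y,Z=P[...,0],P[...,1],P[...,2]
    C=d["color"].astype(int);grey=C.max(-1)-C.min(-1)<25
    m=(X>320)&(X<660)&(Y>yc-130)&(Y<yc+130)&(abs(Z-zl)<14)
    k,l,s,c=cv2.connectedComponentsWithStats(m.astype(np.uint8));i=1+np.argmax(s[1:,4]);m=l==i
    Q=P[m];A=np.c_[Q[:,0]-490,Q[:,1]-yc,np.ones(len(Q))]
    for _ in range(3):
        co=np.linalg.lstsq(A,Q[:,2],rcond=None)[0];r=Q[:,2]-A@co;k=abs(r)<4;Q=Q[k];A=A[k]
    print(n,len(Q),"slope deg x,y",np.degrees(co[:2]).round(2),"z0",co[2].round(1),"rect",cv2.minAreaRect(Q[:,:2].astype(np.float32)),"ext x",np.percentile(Q[:,0],[.5,99.5]).round(),"y",np.percentile(Q[:,1],[.5,99.5]).round())
E
python3 lid2.py 3 192 -52
```

```text
top 1576 slope deg x,y [ 0.29 -1.33] z0 199.4 rect ((487.7515869140625, -1.7797813415527344), (274.5628967285156, 95.2667236328125), 2.134918689727783) ext x [352. 624.] y [-38.  48.]
scene 2171 slope deg x,y [0.97 0.11] z0 194.8 rect ((488.6788330078125, -51.436607360839844), (275.4678039550781, 200.56195068359375), 2.1857423782348633) ext x [352. 625.] y [-149.   48.]
```

```bash
sleep 1
```

```text
(no output)
```

View pics/scene3.png

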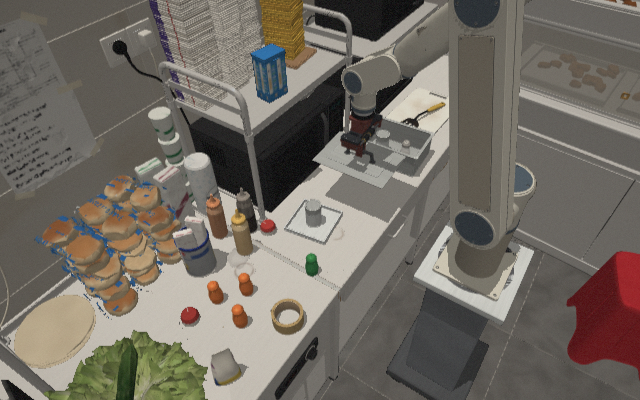

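```bash
python3 -m jog '[[0,[0,0,2],[0,-0.014,0]],[0,[-0.1,0,6],[0,-0.014,0]],[0,[-0.2,0,10],[0,-0.014,0]],[0,[-0.3,0,14],[0,-0.014,0]],[0,[-0.4,0,18],[0,-0.014,0]],[0,[-0.4,0,22],[0,-0.014,0]],[0,[-0.4,0,26],[0,-0.014,0]],[0,[-0.4,0,28.5],[0,-0.014,0]]]'
python3 -m jog '[[0,[0,0,0.5],[0,0,0]],[0,[0,0,0.5],[0,0,0]],[0,[0,0,0.5],[0,0,0]],[0,[0,0,0.5],[0,0,0]]]'
python3 lid2.py 4 192 -346
python3 - <<'E'
from h import *
goal(491,-346,150,-86.8)
from workcell import ctrl
d=ctrl.get_image("wrist");cv2.imwrite("pics/w17.png",d["color"][:,:,::-1])
E
```

```text
t: 33.4
ee_pos: [498.3, -338.7, 201.4]
orientation: [-0.062, 2.198, -2.194]
ft_force: [0.6, 0.3, -5.0]
width: 11.0
t: 33.8
ee_pos: [499.8, -340.3, 203.5]
orientation: [-0.063, 2.195, -2.192]
ft_force: [-0.2, -0.2, -3.7]
width: 10.8
top 2585 slope deg x,y [-0.24 -0.42] z0 190.3 rect ((502.277587890625, -337.6634521484375), (274.78912353515625, 194.40675354003906), 2.7070796489715576) ext x [365. 640.] y [-421. -238.]
scene 1613 slope deg x,y [-0.06 -0.07] z0 189.2 rect ((501.3302307128906, -338.3988952636719), (276.0732116699219, 201.4451904296875), 3.86649227142334) ext x [363. 638.] y [-439. -237.]
t 33.9 q [-0.62  0.42  1.69  0.    1.04  0.9 ] pos [ 500.2 -340.7  204.1] jawdeg -86.8 tilt [ 0. -1. -0.] F [-0.1 -0.2 -3.8] w 11.1
   shift [0.94, 5.41, 0.48] turn [0.0, 0.0, 0.0]
```

View pics/w17.png

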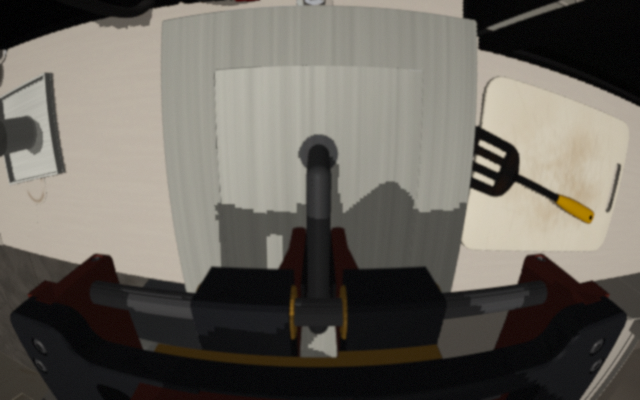

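View pics/scene4.png

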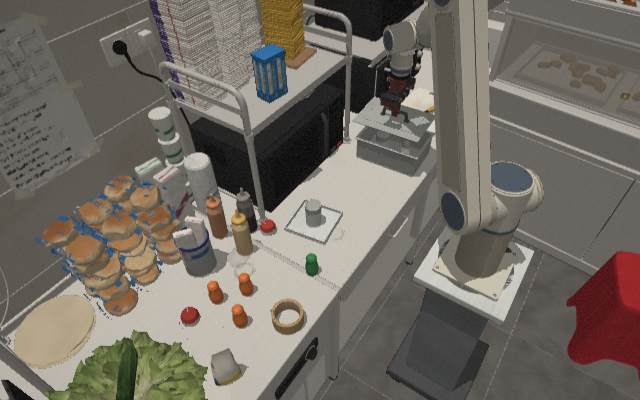

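```bash
python3 -c "
from h import *
goal(492.8,-348.4,135,-86.8)"

```

```text
t 33.95 q [-0.62  0.42  1.69  0.    1.04  0.9 ] pos [ 500.3 -340.9  204.2] jawdeg -86.8 tilt [ 0. -1. -0.] F [-0.   0.1 -4.6] w 11.3
   shift [0.79, 6.92, 0.7] turn [0.0, 0.0, 0.0]
```

```bash
python3 -m jog '[[0,[0.4,0,0.4],[0,0,0]],[0,[0.8,1,0.7],[0,0,0]],[0,[0.8,3,0.7],[0,0,0]],[0,[0.8,5,0.7],[0,0,0]],[0,[0.8,6.4,0.7],[0,0,0]],[0,[0.8,6.8,0.7],[0,0,0]],[0,[0.8,6.8,0.7],[0,0,0]],[0,[0.8,6.8,0.7],[0,0,0]]]'
python3 lid2.py 5 121 -346
python3 - <<'E'
from h import *
goal(492.8,-348.4,120,-86.8)
for n in("top5","scene5"):
    a=cv2.imread(f"pics/{n}.png");c=(a[150:280,400:560] if n[0]=="t" else a[80:200,320:460])
    cv2.imwrite(f"pics/{n}c.png",cv2.resize(c,(0,0),fx=4,fy=4,interpolation=3))
E
```

```text
t: 34.75
ee_pos: [493.0, -349.7, 136.8]
orientation: [-0.059, 2.192, -2.194]
ft_force: [0.1, -0.2, -4.0]
width: 11.2
top 1868 slope deg x,y [-0.24 -0.52] z0 123.7 rect ((514.9232177734375, -345.31610107421875), (235.58822631835938, 193.45327758789062), 2.274235248565674) ext x [407. 634.] y [-430. -247.]
scene 1507 slope deg x,y [ 0.13 -0.1 ] z0 122.4 rect ((494.33026123046875, -348.6037902832031), (276.1749572753906, 201.7304229736328), 3.7428975105285645) ext x [357. 631.] y [-446. -246.]
t 34.85 q [-0.64  0.5   1.74  0.    0.9   0.88] pos [ 493.1 -349.7  137.1] jawdeg -86.8 tilt [-0.001 -1.     0.001] F [ 0.4  0.  -4.7] w 11.0
   shift [0.02, 1.71, -0.13] turn [-0.001, -0.001, -0.001]
```

View pics/top5c.png

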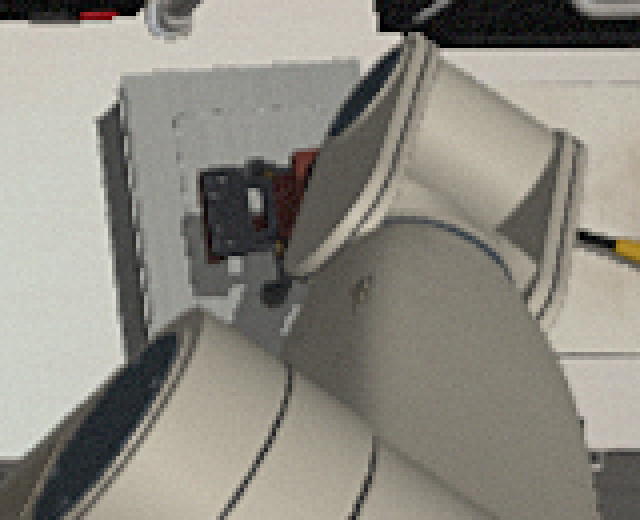

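View pics/scene5c.png

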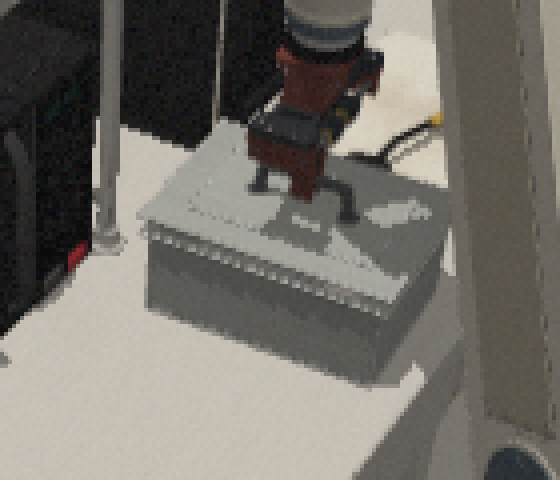

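```bash
python3 -m jog '[[0,[0,0,-0.15],[0,0,0]],[0,[0,0.4,-0.15],[0,0,0]],[0,[0,0.7,-0.15],[0,0,0]],[0,[0,1.0,-0.15],[0,0,0]],[0,[0,1.0,-0.15],[0,0,0]]]'
python3 -m jog '[[0,[0,0.2,0],[0,0,0]],[0,[0,0.4,0],[0,0,0]],[0,[0,0.5,0],[0,0,0]],[0,[0,0.5,0],[0,0,0]]]'
python3 lid2.py 6 110 -346
python3 -c "
from h import *
goal(492.8,-348.4,120,-86.8)"
```

```text
t: 35.35
ee_pos: [492.1, -347.5, 125.5]
orientation: [-0.061, 2.195, -2.193]
ft_force: [-0.7, -0.2, -5.4]
width: 10.9
t: 35.75
ee_pos: [492.4, -347.7, 121.0]
orientation: [-0.06, 2.194, -2.193]
ft_force: [-0.5, -0.3, -3.3]
width: 11.4
top 1651 slope deg x,y [-0.31 -0.43] z0 107.8 rect ((524.9755249023438, -343.5697021484375), (215.29371643066406, 193.59507751464844), 2.504326820373535) ext x [426. 633.] y [-430. -245.]
scene 1428 slope deg x,y [ 0.09 -0.08] z0 106.3 rect ((493.9279479980469, -346.0848388671875), (275.3505859375, 201.69549560546875), 3.2566800117492676) ext x [356. 629.] y [-445. -244.]
t 35.85 q [-0.63  0.52  1.75 -0.    0.88  0.88] pos [ 492.5 -347.8  121.2] jawdeg -86.8 tilt [-0. -1.  0.] F [ 0.3 -0.4 -3.7] w 11.3
   shift [-0.03, 0.12, 0.06] turn [-0.0, -0.001, -0.0]
```

```bash
python3 -m jog '[[0,[0,0.1,0],[0,0,0]],[0,[0,0.15,0],[0,0,0]],[0,[0,0.15,0],[0,0,0]]]'
python3 -m jog '[[0.4,[0,0,0],[0,0,0]],[0.4,[0,0,0],[0,0,0]],[0.4,[0,0,0],[0,0,0]],[0.5,[0,0,0],[0,0,0]],[0.5,[0,0,0],[0,0,0]],[0.5,[0,-4,0],[0,0,0]],[0.5,[0,-8,0],[0,0,0]],[0.5,[0,-10,0],[0,0,0]]]'
python3 -m jog '[[0.5,[0,0,-5],[0,0,0]],[0.5,[0,0,-10],[0,0,0]],[0.5,[0,0,-15],[0,0,0]],[0.5,[0,0,-20],[0,0,0]],[0.5,[0,0,-25],[0,0,0]],[0.5,[0,0,-30],[0,0,0]],[0.5,[0,0,-35],[0,0,0]],[0.5,[0,0,-40],[0,0,0]]]'
python3 lid2.py 7 106 -346
python3 - <<'E'
from h import *
from workcell import ctrl
goal(492.8,-348.4,120,-86.8)
d=ctrl.get_image("wrist");cv2.imwrite("pics/w18.png",d["color"][:,:,::-1])
for n in("top7","scene7"):
    a=cv2.imread(f"pics/{n}.png");c=(a[140:280,250:540] if n[0]=="t" else a[80:250,260:460])
    cv2.imwrite(f"pics/{n}c.png",cv2.resize(c,(0,0),fx=2.7 if n[0]=="t" else 3.5,fy=2.7 if n[0]=="t" else 3.5,interpolation=3))
E
```

```text
t: 36.15
ee_pos: [492.6, -347.9, 120.2]
orientation: [-0.06, 2.193, -2.194]
ft_force: [-1.8, 0.9, 0.9]
width: 11.4
t: 36.95
ee_pos: [493.6, -348.6, 223.0]
orientation: [-0.057, 2.189, -2.195]
ft_force: [0.5, 0.2, -0.9]
width: 44.0
t: 37.75
ee_pos: [470.1, 53.5, 220.0]
orientation: [-0.059, 2.193, -2.193]
ft_force: [1.3, -0.6, -0.1]
width: 43.7
top 3998 slope deg x,y [ 0.07 -0.05] z0 106.7 rect ((495.2429504394531, -345.7537841796875), (274.0018310546875, 195.7103729248047), 3.1035537719726562) ext x [358. 632.] y [-445. -248.]
scene 1493 slope deg x,y [0.12 0.07] z0 105.4 rect ((493.2579650878906, -346.2817077636719), (275.33465576171875, 201.01881408691406), 2.440232992172241) ext x [356. 629.] y [-446. -248.]
t 37.85 q [0.09 0.2  1.96 0.   0.98 1.6 ] pos [469.9  56.4 219.9] jawdeg -86.5 tilt [-0.    -1.    -0.001] F [-0.4 -0.2 -0.4] w 44.3
   shift [0.19, 9.94, 40.56] turn [0.001, 0.005, -0.0]
```

View pics/top7c.png

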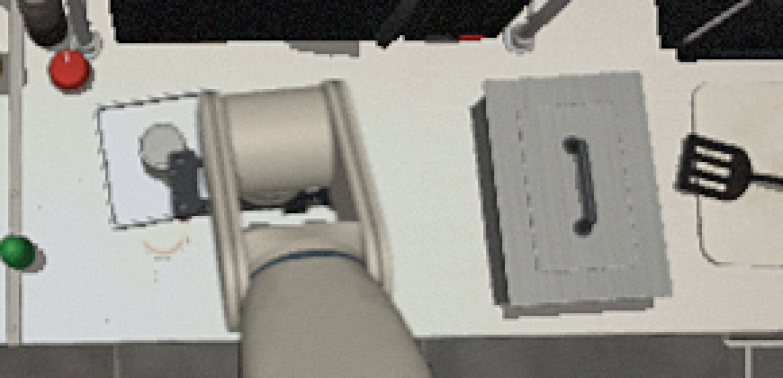

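View pics/scene7c.png

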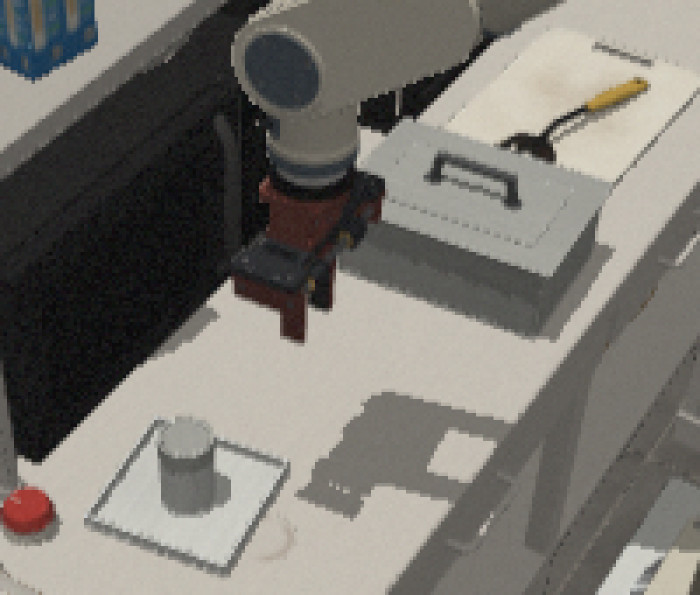

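```bash
python3 -m jog '[[0.5,[0,0,0],[0,0,0]],[0.5,[0,0,0],[0,0,0]],[0.5,[0,0,0],[0,0,0]],[0.5,[0,0,0],[0,0,0]]]'
python3 - <<'E'
from workcell import ctrl
import cv2
d=ctrl.get_image("top");cv2.imwrite("pics/top9.png",d["color"][:,:,::-1])
print(ctrl.close_job())
E
```

```text
t: 38.3
ee_pos: [470.6, 50.4, 219.6]
orientation: [-0.058, 2.195, -2.195]
ft_force: [0.6, 1.1, 0.2]
width: 44.0
the job is handed in; nothing more can be done
None
```

View pics/top9.png

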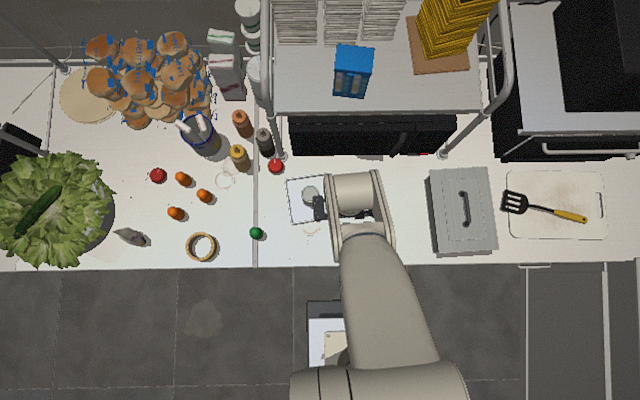

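The kit is packed and handed in, at about 38 s on the robot's clock.

- **Tins:** I lifted both before placing either. The one left of the tray read about 4.8 N and the one in front of it about 2.6 N. The heavier stands in the kit pan and the lighter on the refill tray.
- **Order:** I set the lighter tin on the tray first, straight from its lift, and then moved the heavier one.
- **Shakers:** I found only one clear, grey-topped shaker, and it stands upright in the pan. The orange and green ones were left alone.
- **Lid:** It had been knocked about 4 cm aside before I got to it, so I measured it again before gripping it.

**Last checks:** The lid's top reads 105.4 mm and 106.7 mm in the two cameras, against 106 mm when seated, with a slope of about 0.1°. Its centre is within 1 mm of the pan's in each camera. The top camera puts the lid within 0.3° of the pan. The side camera differs by about 1.5°, but its reading of the pan is distorted by the walls.

The tray tin stands upright in the last pictures. The timer, tape roll and bottle look unmoved, and the gripper was clear of everything. I saw the tin and shaker standing inside the pan before the lid went on, but not since.

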